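# Turn the seed tin's label to the reader

### The arm

A 7-joint arm with a two-finger parallel gripper is mounted at the origin on the work surface. World frame = base frame: x ahead of the robot, y to its left, z up, the work surface at z = 0. Lengths are in m, angles in rad, forces in N, time in s.
With the tool pointing down it reaches from about 0.4 to 0.85 m from the base axis. Payload 4.5 kg.
Tool frame: the origin (TCP) lies between the finger pads; the fingertips stand 19 mm ahead of it and the grasp point (between the pads) is the TCP (r.nose_length is the distance from the TCP to the fingertips, in m); z points along the fingers, x is the direction in which the jaws open and shut, and the axes are right-handed (so a half turn about z gives the same grasp; the last joint's range is limited). The gripper opens to 88 mm and grips with 3 to 60 N. Pads are 18 mm wide; open, the fingers measure 123 mm over their backs; the gripper's body (75 mm by 187 mm) begins 45 mm behind the grasp point.
Start: joints at [-1.242, 0.689, -0.195, 1.565, 0.157, 0.902, -0.215], TCP at [0.182, 0.598, 0.258] pointing down, gripper open.
Joint ranges: [-3.01, 3.01], [-0.46, 2.08], [-1.47, 1.51], [0.13, 2.56], [-1, 4.14], [0.04, 2.09], [-2.66, 2.66]. Speed limits (rad/s): [2.57, 2.57, 3.14, 3.14, 3.14, 3.14, 3.14].

### API

Orientations are given as a unit quaternion [x, y, z, w].
In Python, from plant import get_state, vision, r gives the robot as it stands.
- The arm moves only by the tool play_rows, never from a script. Its argument "deltas" is a list that holds one entry, the list of rows, each a list of 7 numbers: the gripper command: -1 is fully open, 1 is shut, values between are in proportion, then the shift along the tool's x, y, z normalised to -1 to 1, where 1 is 300 mm, then the turn, a rotation vector about the tool's x, y, z normalised to -1 to 1, where 1 is pi rad. A call has 1 to 5 rows; each row is the pose to reach, as a shift and turn from the pose measured when the call began, along the tool's axes at that moment, turning the shorter way round; what a row does not reach only later rows make up. A row lasts 1/8 s, in which the tool goes at most 62.5 mm and 10.7 degrees, less where a joint would pass 70% of its speed; a pose out of reach is approached as far as the arm can. A call with a number of a shift or a turn outside -1 to 1 is refused whole. A call with a gripper value outside its range is refused whole. The fingers move at their own pace and stop on an object; "force" is the grip in N (left out, the last holds). Time passes only in rows, so rows that repeat a pose let the fingers close. It gives the time, the measured TCP pose, the force and the opening at its end, in the units of the state.
- get_state(): the state, without advancing time (a new reading comes with each control period).
- vision.snapshot(name): name is "scene" or "side" or "wrist"; returns the picture (400x640x3 uint8, red, green, blue); there is no depth.
- vision.camera_model(name): a dict with "vfov" (degrees; the focal length in pixels is half the picture's height over the tangent of half this angle, whatever the lens; pixels are square), "cx", "cy" (the principal point, pixels), "k1" (the pictures are not rectified: a ray, as slopes to the right and down, at radius r is drawn at 1 + k1 r^2 times it, then the intrinsics apply), "world_to_cam" (4x4, takes a point from world to camera coordinates). Camera axes: x right, y up, looking along -z (the intrinsics and any distortion apply to the point x, -y, -z); pixel columns grow to the right and rows downward; lengths in m; the calibration is good to about 2 mm. A picture is of the moment at which its call begins: read the wrist's pose just before it. camera_model takes no time and is no camera call; for the wrist camera it gives the pose at the moment of the call.
- r.finish_job(): hands the job in, once; it reports no verdict.
The state is a dict: "clock": time; "q": joint angles; "qd": joint speeds; "joint_torque": joint torques, N m; "tool_pos": TCP position; "eef_rot": TCP orientation; "contact_force": force on the tool from outside, world axes, zero at the start; "moment": the same for the moment, N m; "opening": opening from 0.0 (shut) to 1.0 (fully open).
Only numpy, scipy, OpenCV 4.12 (cv2) and the standard library are available. Lean on these libraries where they do the work, as an engineer would, in place of code of your own. Each camera call takes 0.05 s, during which the arm holds its last target.

### The job

Push the large seed tin along the bench until it stands home against both rollers of the label reader, then, with the tin kept there, roll its edge round with a fingertip until the label faces squarely into the reader's window, and let go. Be gentle: the tin is thin-walled, so never press on it with more than about 25 N, do not lift or tip it, and leave the other things on the bench where they are.

Things in the scene. Friction and masses are not known exactly. Their poses are not given: they have to be found in the camera images.
- tin_center (a point): Centre (35 mm up) of the large aluminium tin: upright, plain cylinder, 100 mm in diameter, 70 mm high, 0.64 to 0.92 kg, loose on the bench, too wide to grasp. Pushing it over the bench takes 3 to 7 N; against the rollers, a finger slips on its wall unless it presses with about 7 to 14 N. x points level from its axis to the middle of its label, z up. It starts on the open side of the reader, label at least 65 degrees away from the window.
- tin_label (a point): Middle of the white paper label on the side of the large tin, 50 mm from the tin's axis, 35 mm up. The label is 55 mm wide round the side; a white seal strip, 18 mm wide, runs from its middle up over the lid's edge and 34 mm in towards the lid's centre, so it shows from above.
- reader: Label reader: low white box fixed to the bench. Origin on the bench surface where the tin's axis stands when it touches both rollers. x points level from there to the reading window, y left, z up; turned up to 17 degrees either way. The rigid box has its front face at x = 65 mm, back at 140 mm, is 170 mm wide, 58 mm high. The side of the seat away from the window is open.
- reader_window (a point): Middle of the dark reading window (46 mm wide, 30 mm high) in the reader's front face: 63 mm from the reader's origin along its x axis, 27 mm above the bench.
- roller_left (a point): Middle of the left black rubber roller, which stands upright before the reader: 20 mm in diameter, from 8 to 48 mm above the bench, turning on a rigid, draggy axle (1.2 N at its rim). Its axis is at x = 34.4, y = 49.1 mm in the reader's frame.
- roller_right (a point): Middle of the right roller, the same, at x = 34.4, y = -49.1 mm in the reader's frame.
- small_tin_a: Bystander, to be left alone: small aluminium tin without label, 62 mm in diameter, 45 mm high. Origin at the centre of its underside.
- small_tin_b: Bystander, to be left alone: small aluminium tin without label, 62 mm in diameter, 45 mm high. Origin at the centre of its underside.
- petri_a: Bystander, to be left alone: clear petri dish, 93 mm in diameter, 17 mm high. Origin at the centre of its underside.
- petri_b: Bystander, to be left alone: clear petri dish, 93 mm in diameter, 17 mm high. Origin at the centre of its underside.
- beaker: Bystander, to be left alone: glass beaker, 60 mm in diameter, 60 mm high. Origin at the centre of its underside.
- tweezers: Bystander, to be left alone: steel tweezers lying flat, 125 mm long, 8 mm high. Origin at the centre of its underside.
Mind the look-alikes: they are no part of the job. What is shaped like the part that bears tin_center but green or pink is not meant.

How it is judged:
By the outcome, as a careful person would: the job done as asked, in the order asked, and still so for the second after the job is handed in, with the robot touching nothing.
It also fails if it takes over 72 s, if anything falls off the work surface, if the arm or the gripper's body presses on something with over 40 N, if the wrist force passes 120 N, or if a joint passes its speed limit or range.

## Working session

There is one attempt and no reset: what is moved stays moved. The work goes in short steps, Python scripts to look and compute and a tool call to move; the robot and the scene stay as the last step left them, time stands still between calls to the robot, and variables do not carry over. Pictures are saved under pics/ and viewed, and the job is handed in when it is done.

Besides the shell and the picture viewer there is one more tool, called after "Request:" by a JSON object that holds its "name" and its "arguments". play_rows: Moves the arm, as the interface text tells. Scaled input: -1 to 1 covers 300 mm each way for a shift and pi rad each way for a turn. Its arguments: {"type":"object","properties":{"deltas":{"type":"array"},"force":{"type":"number"}},"required":["deltas"]}

```bash
ls; mkdir -p pics
python3 - <<'E'
from plant import get_state, vision, r
import cv2
s=get_state(); print(s)
for n in ("scene","side","wrist"):
    im=vision.snapshot(n); cv2.imwrite(f"pics/{n}0.png",im[:,:,::-1])
    print(n,vision.camera_model(n))
E
```

```text
pics
{'clock': 0.0, 'q': array([-1.24217944,  0.68995779, -0.19449893,  1.56634283,  0.15730317,
        0.90250106, -0.21512992]), 'qd': array([ 0.00099367, -0.00073263, -0.00053026, -0.00141158,  0.00025044,
        0.00034079, -0.00241184]), 'joint_torque': array([-2.41857524e-04, -5.27558577e+01, -1.26683548e+00, -1.53429973e+01,
       -5.26543683e-02,  6.59255980e-03,  1.69938462e-04]), 'tool_pos': array([0.18148349, 0.59744682, 0.25692629]), 'eef_rot': array([ 8.03281027e-01,  5.95599501e-01, -6.84003709e-04,  5.98773603e-04]), 'contact_force': array([ 0.59880484,  0.32151595, -0.44206072]), 'moment': array([0.0243324 , 0.00572574, 0.02113013]), 'opening': 1.0006656244603076}
scene {'vfov': 48.222486501628296, 'cx': 322.76934823370226, 'cy': 203.5976443643434, 'k1': 0.030568287870154292, 'world_to_cam': array([[ 2.97660306e-01,  9.54671255e-01, -1.06687034e-03,
        -1.86469045e-01],
       [-6.59419764e-01,  2.06410647e-01,  7.22883269e-01,
         3.19560827e-01],
       [ 6.90336091e-01, -2.14470139e-01,  6.90969349e-01,
        -1.70561915e+00],
       [ 0.00000000e+00,  0.00000000e+00,  0.00000000e+00,
         1.00000000e+00]])}
side {'vfov': 49.421106251328666, 'cx': 319.43081151645816, 'cy': 190.52240504766152, 'k1': 0.023475254524818544, 'world_to_cam': array([[ 0.87892299, -0.4766939 , -0.01604042, -0.47259873],
       [ 0.30601025,  0.5377839 ,  0.78558653, -0.21826562],
       [-0.36585803, -0.6953786 ,  0.61854386, -0.87892595],
       [ 0.        ,  0.        ,  0.        ,  1.        ]])}
wrist {'vfov': 70.04369920008509, 'cx': 318.39204128992935, 'cy': 192.26985048467932, 'k1': -0.048683712398419864, 'world_to_cam': array([[ 0.29000958,  0.95702271, -0.00140502, -0.62477119],
       [-0.90551114,  0.27392411, -0.32406041,  0.04594698],
       [-0.30974831,  0.09525288,  0.94603535, -0.3926523 ],
       [ 0.        ,  0.        ,  0.        ,  1.        ]])}
```

View pics/scene0.png

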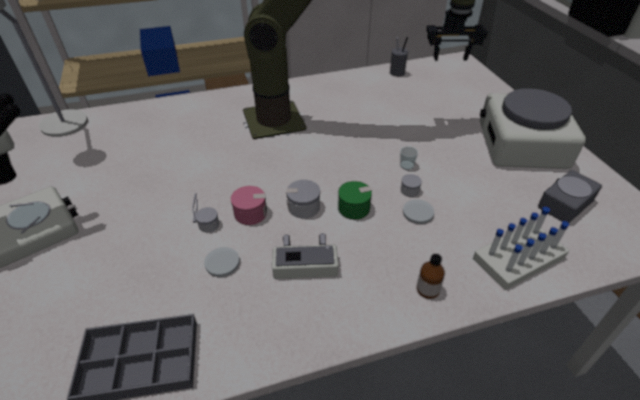

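View pics/side0.png

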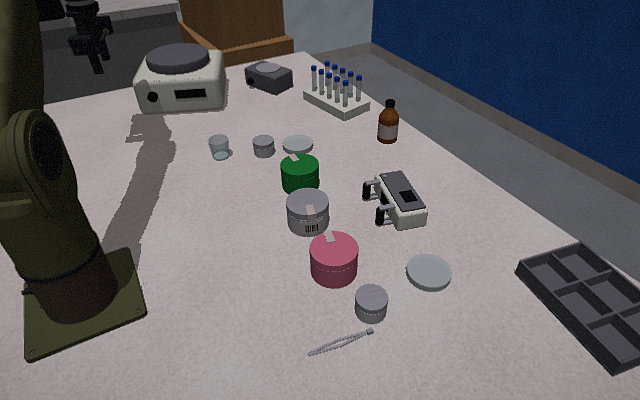

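View pics/wrist0.png

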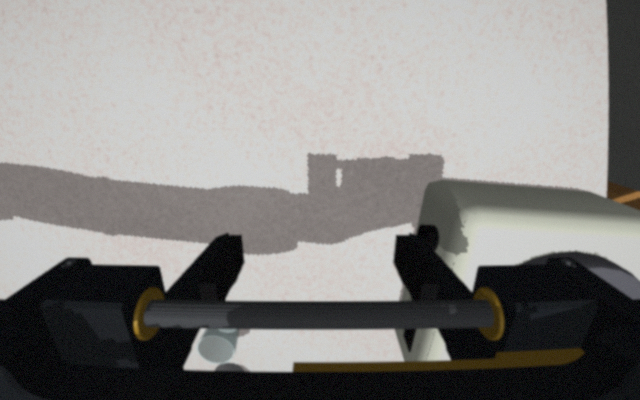

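```bash
cat > h.py <<'E'
import numpy as np, cv2
from plant import get_state, vision, r
def cam(n):
    m=vision.camera_model(n); f=200/np.tan(np.radians(m['vfov']/2)); return m,f
def proj(n,P,m=None):
    if m is None: m=vision.camera_model(n)
    f=200/np.tan(np.radians(m['vfov']/2))
    P=np.atleast_2d(np.array(P,float)); W=m['world_to_cam']; c=P@W[:3,:3].T+W[:3,3]
    s=np.c_[c[:,0]/-c[:,2],-c[:,1]/-c[:,2]]; k=1+m['k1']*(s**2).sum(1,keepdims=True)
    s=s*k; return s*f+[m['cx'],m['cy']]
def back(n,uv,z,m=None):
    if m is None: m=vision.camera_model(n)
    f=200/np.tan(np.radians(m['vfov']/2))
    uv=np.atleast_2d(np.array(uv,float)); d=(uv-[m['cx'],m['cy']])/f
    s=d.copy()
    for _ in range(20): s=d/(1+m['k1']*(s**2).sum(1,keepdims=True))
    W=m['world_to_cam']; R=W[:3,:3]; o=-R.T@W[:3,3]
    D=np.c_[s[:,0],-s[:,1],-np.ones(len(s))]@R
    t=(z-o[2])/D[:,2]; return o+t[:,None]*D
def crop(src,x0,y0,w,h,k,out):
    im=cv2.imread(src)[y0:y0+h,x0:x0+w]; cv2.imwrite(out,cv2.resize(im,None,fx=k,fy=k,interpolation=cv2.INTER_CUBIC))
E
python3 - <<'E'
from h import *
crop("pics/scene0.png",220,160,160,120,5,"pics/sc1.png")
crop("pics/side0.png",270,140,180,140,4,"pics/si1.png")
E
```

```text
(no output)
```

View pics/sc1.png

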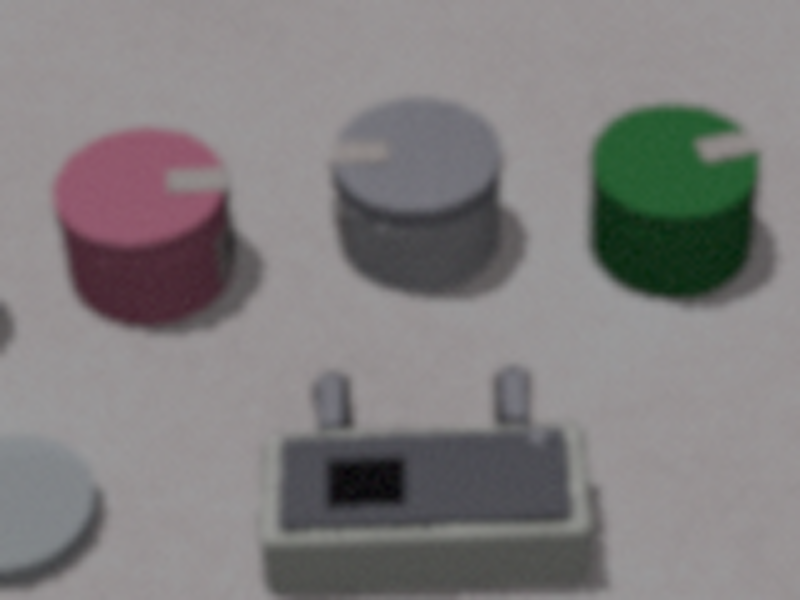

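View pics/si1.png

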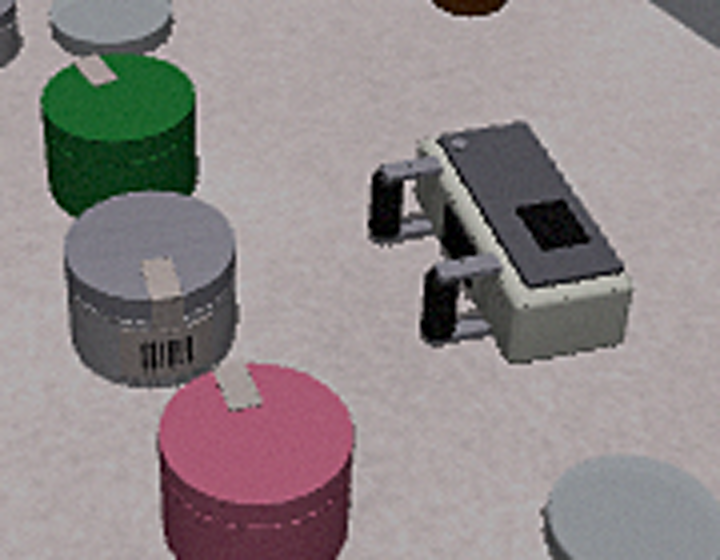

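```bash
cat > fit.py <<'E'
from h import *
from scipy.optimize import least_squares
sc=lambda a:np.array(a)/5+[220,160]; si=lambda a:np.array(a)/4+[270,140]
def rd(p,P):
    c,s=np.cos(p[2]),np.sin(p[2]); P=np.array(P,float)
    return np.c_[p[0]+c*P[:,0]-s*P[:,1],p[1]+s*P[:,0]+c*P[:,1],P[:,2]]
B=[(.065,.085,.058),(.140,.085,.058),(.140,-.085,.058),(.065,-.085,.058)]
R=[(.0344,.0491,.028),(.0344,-.0491,.028)]
Usi=si([(420,140),(530,122),(632,280),(508,302),(385,205),(437,303)])
# scene: looking back toward robot; left of picture = ?
Usc=sc([(582,430),(590,530),(264,543),(266,436)])
def res(p):
    return np.r_[(proj("side",rd(p,B+R))-Usi).ravel(),(proj("scene",rd(p,B))-Usc).ravel()]
p0=back("side",si([(410,250)]),0)[0]; 
f=least_squares(res,[p0[0]-.03,p0[1],0],loss='soft_l1'); print(f.x,np.degrees(f.x[2]),np.round(res(f.x),1))
# tin
c1=back("scene",sc([(416,156)]),.07); c2=back("side",si([(151,246)]),.07); print(c1,c2)
t=(c1+c2)[0]/2
lab1=back("scene",sc([(332,151),(386,152)]),.07); lab2=back("side",si([(160,258),(168,297)]),.07)
for L in (lab1,lab2):
    d=L-t; print(L, np.degrees(np.arctan2(d[:,1],d[:,0])), np.hypot(d[:,0],d[:,1]))
d=rd(f.x,[(0,0,0)])[0]-t; print('tin',t,'to seat',d)
for nm,uv in dict(pinkS=(256/4+270,435/4+140),greenS=(118/4+270,97/4+140)).items(): print(nm,back("side",[uv],.07))
for nm,uv,z in [('petriA',(429,272),.017),('small',(371,297),.045),('petriB',(297,144),.017),('smallB',(263,141),.045),('beaker',(219,142),.06),('tw1',(310,354),.005),('tw2',(371,332),.005)]: print(nm,back("side",[uv],z))
E
python3 fit.py
```

```text
[ 0.62026739 -0.05029829 -0.28906248] -16.56206010862766 [-0.1 -4.2  0.3 -3.6  1.3 -1.2  0.9 -1.9  0.6 -1.1 -0.2 -0.4 -0.  -3.8
 -0.6 -1.3 -3.  -3.2 -1.3 -4.3]
[[ 0.49992754 -0.02045623  0.07      ]] [[ 0.49489807 -0.02493567  0.07      ]]
[[ 0.48099928 -0.06630821  0.07      ]
 [ 0.49130389 -0.0363079   0.07      ]] [-110.62388331 -114.17010891] [0.04659864 0.01491991]
[[ 0.49445338 -0.0369976   0.07      ]
 [ 0.48280032 -0.06900013  0.07      ]] [-101.69113791 -107.51444575] [0.01460464 0.04855514]
tin [ 0.4974128  -0.02269595  0.07      ] to seat [ 0.12285458 -0.02760234 -0.07      ]
pinkS [[ 0.47250081 -0.18444445  0.07      ]]
greenS [[0.54520754 0.11900579 0.07      ]]
petriA [[ 0.63593924 -0.29293448  0.017     ]]
small [[ 0.48277734 -0.30538368  0.045     ]]
petriB [[0.6177162  0.28700636 0.017     ]]
smallB [[0.52098891 0.30985003 0.045     ]]
beaker [[0.40276647 0.34358983 0.06      ]]
tw1 [[ 0.33928178 -0.33109122  0.005     ]]
tw2 [[ 0.45794533 -0.34641149  0.005     ]]
```

```bash
cat > ov.py <<'E'
from fit import *
def overlay(n,src,p,t,box,k,out):
    x0,y0,w,h=box; im=cv2.imread(src)[y0:y0+h,x0:x0+w]; im=cv2.resize(im,None,fx=k,fy=k,interpolation=cv2.INTER_CUBIC)
    def pl(P,c,cl=True):
        q=((proj(n,P)-[x0,y0]+.5)*k).astype(int); cv2.polylines(im,[q.reshape(-1,1,2)],cl,c,1)
    for z in(0,.058): pl(rd(p,[(a,b,z) for a,b,_ in B]),(0,0,255))
    a=np.linspace(0,2*np.pi,60)
    for x,y,_ in R:
        for z in(.008,.048): pl(rd(p,np.c_[x+.01*np.cos(a),y+.01*np.sin(a),0*a+z]),(0,255,255))
    for z in(0,.07): pl(np.c_[t[0]+.05*np.cos(a),t[1]+.05*np.sin(a),0*a+z],(0,255,0))
    cv2.imwrite(out,im)
E
python3 - <<'E' | tail -1
from ov import *
overlay("scene","pics/scene0.png",f.x,t,(220,160,160,120),5,"pics/o1.png")
overlay("side","pics/side0.png",f.x,t,(270,140,180,140),4,"pics/o2.png")
E
```

```text
tw2 [[ 0.45794533 -0.34641149  0.005     ]]
```

View pics/o1.png

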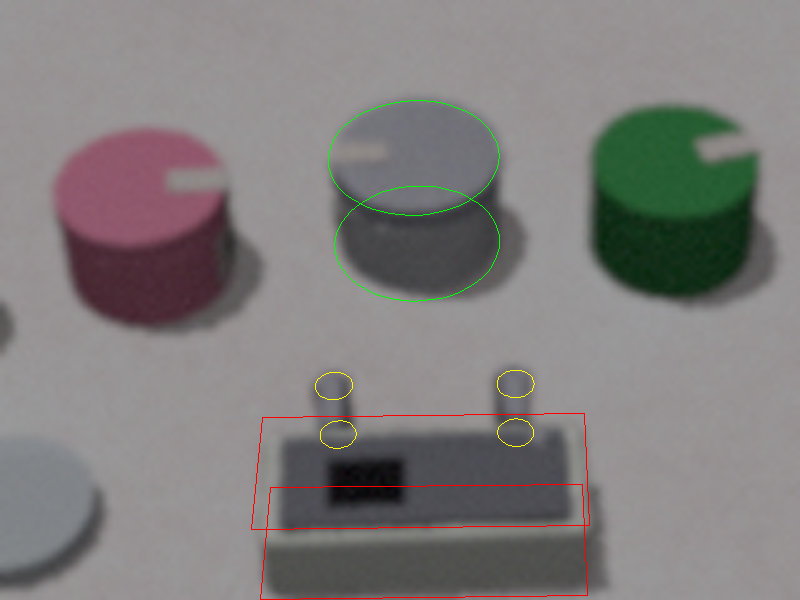

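View pics/o2.png

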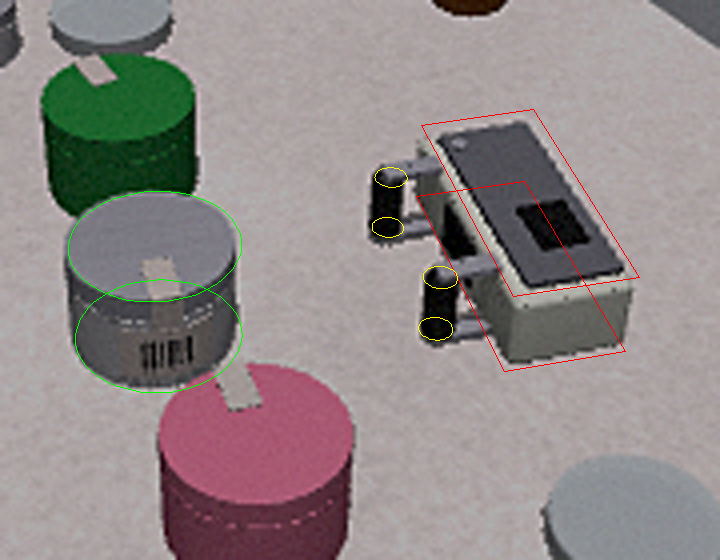

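```bash
cat > tool.py <<'E'
from h import *
from scipy.spatial.transform import Rotation as Ro
def st():
    s=get_state(); return s,np.array(s['tool_pos']),Ro.from_quat(s['eef_rot'])
def shift(target,p,R): return R.inv().apply(np.array(target)-p)/.3
E
python3 - <<'E'
from tool import *
s,p,R=st(); m=vision.camera_model('wrist'); W=m['world_to_cam']; o=-W[:3,:3].T@W[:3,3]
print('cam in tool',R.inv().apply(o-p)); print('view dir in tool',R.inv().apply(-W[2,:3]))
print(R.as_matrix())
# candidate views: place TCP so that tin and reader projections are in the image
for T in [(.72,-.08,.30),(.78,-.09,.33),(.70,-.08,.40),(.75,-.1,.4)]:
    o2=np.array(T)+(o-p); W2=W.copy(); W2[:3,3]=-W[:3,:3]@o2; m2=dict(m); m2['world_to_cam']=W2
    print(T,shift(T,p,R).round(3),proj('wrist',[(.497,-.023,.07),(.62,-.05,0),(.74,-.08,.05),(.54,-.15,.05)],m2).round().tolist())
E
```

```text
cam in tool [ 0.00054331 -0.0841418  -0.12837697]
view dir in tool [1.16017133e-04 3.23972485e-01 9.46066496e-01]
[[ 2.90457131e-01  9.56887956e-01 -3.07336157e-04]
 [ 9.56887028e-01 -2.90457278e-01 -1.33577577e-03]
 [-1.36745577e-03  9.38996162e-05 -9.99999061e-01]]
(0.72, -0.08, 0.3) [-1.64   2.374 -0.141] [[309.0, -47.0], [318.0, 80.0], [322.0, 174.0], [219.0, 37.0]]
(0.78, -0.09, 0.33) [-1.614  2.575 -0.241] [[302.0, -95.0], [313.0, 37.0], [317.0, 127.0], [217.0, -11.0]]
(0.7, -0.08, 0.4) [-1.66   2.31  -0.474] [[315.0, 2.0], [322.0, 94.0], [325.0, 170.0], [245.0, 63.0]]
(0.75, -0.1, 0.4) [-1.675  2.489 -0.474] [[319.0, -42.0], [324.0, 62.0], [328.0, 138.0], [246.0, 25.0]]
```

Request:
{"name": "play_rows", "arguments": {"deltas": [[[-1,-0.55,0.64,-0.14,0,0,0],[-1,-0.55,0.64,-0.14,0,0,0],[-1,-0.55,0.64,-0.14,0,0,0],[-1,-0.55,0.64,-0.14,0,0,0],[-1,-0.55,0.64,-0.14,0,0,0]]]}}

```text
clock: 0.78
tool_pos: [0.3206, 0.3794, 0.2998]
eef_rot: [0.806, 0.592, -0.001, 0.002]
contact_force: [-0.7, 0.4, -0.5]
opening: 0.997
```

Request:
{"name": "play_rows", "arguments": {"deltas": [[[-1,-0.55,0.64,-0.14,0,0,0],[-1,-0.55,0.64,-0.14,0,0,0],[-1,-0.55,0.64,-0.14,0,0,0],[-1,-0.55,0.64,-0.14,0,0,0],[-1,-0.55,0.64,-0.14,0,0,0]]]}}

```text
clock: 1.4
tool_pos: [0.4566, 0.1614, 0.3431]
eef_rot: [0.808, 0.589, -0.0, 0.003]
contact_force: [-0.9, 1.4, -0.0]
opening: 0.999
```

Request:
{"name": "play_rows", "arguments": {"deltas": [[[-1,-0.55,0.64,-0.14,0,0,0],[-1,-0.55,0.64,-0.14,0,0,0],[-1,-0.55,0.64,-0.14,0,0,0],[-1,-0.55,0.64,-0.14,0,0,0],[-1,-0.55,0.64,-0.14,0,0,0]]]}}

```text
clock: 2.02
tool_pos: [0.5908, -0.0573, 0.3863]
eef_rot: [0.809, 0.587, -0.0, 0.004]
contact_force: [0.2, 1.5, 0.4]
opening: 1.001
```

Run:
```python
from tool import *
s,p,R=st(); m=vision.camera_model('wrist'); im=vision.snapshot('wrist'); cv2.imwrite("pics/w1.png",im[:,:,::-1])
import pickle; pickle.dump(m,open("w1.pkl","wb"))
print(s['clock'],p,R.as_matrix().round(3).tolist(),s['contact_force'])
```

```text
2.025 [ 0.59079293 -0.05726357  0.38628485] [[0.31, 0.951, 0.004], [0.951, -0.31, -0.007], [-0.005, 0.006, -1.0]] [0.24980965 1.53817831 0.41894156]
```

View pics/w1.png

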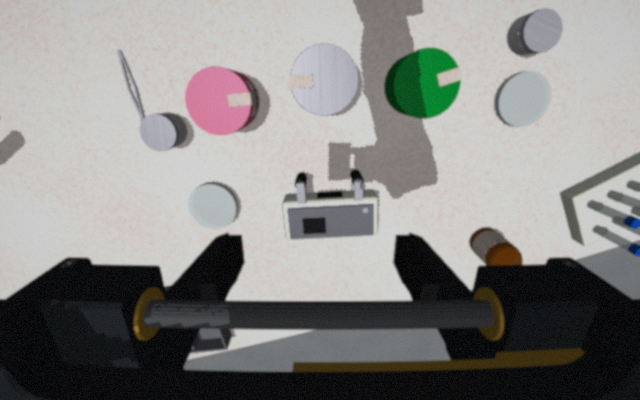

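```bash
python3 -c "
from h import *
crop('pics/w1.png',270,35,130,110,5,'pics/w1a.png'); crop('pics/w1.png',270,160,130,90,5,'pics/w1b.png')"
```

```text
(no output)
```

View pics/w1a.png

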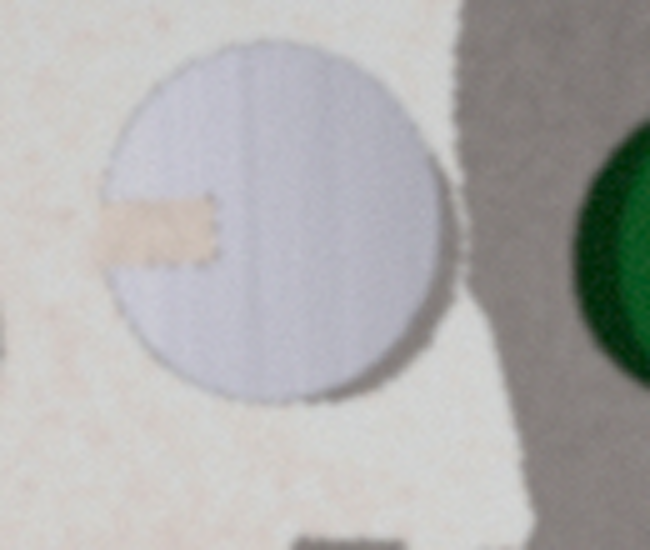

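View pics/w1b.png

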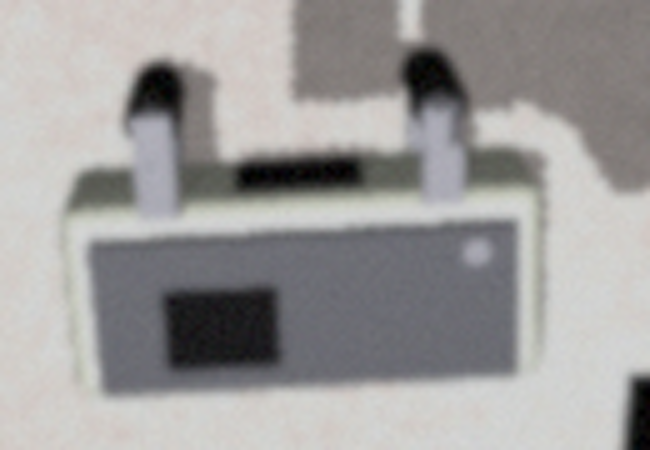

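```bash
cat > fit2.py <<'E'
from tool import *
from scipy.optimize import least_squares
import pickle
m=pickle.load(open("w1.pkl","rb"))
b=lambda a:np.array(a)/5+[270,160]-.1
def rd(p,P):
    c,s=np.cos(p[2]),np.sin(p[2]); P=np.array(P,float)
    return np.c_[p[0]+c*P[:,0]-s*P[:,1],p[1]+s*P[:,0]+c*P[:,1],P[:,2]]
# image left = -tool x = world -y = reader right(-y)
Wn=[(.063,-.023,.042),(.063,.023,.042),(.063,-.023,.012),(.063,.023,.012)]
Uw=b([(237,163),(360,157),(236,190),(362,183)])  # approx; decide order below
Rl=[(.0344,-.0491,.028),(.0344,.0491,.028)]; Ur=b([(157,92),(434,80)])
def res(p):
    B=[(.065,-.085,p[3]),(.065,.085,p[3]),(.140,.085,p[3]),(.140,-.085,p[3])]
    Ub=b([(66,212),(541,183),(537,378),(82,395)])
    return np.r_[(proj('wrist',rd(p,B),m)-Ub).ravel(),(proj('wrist',rd(p,Rl),m)-Ur).ravel(),(proj('wrist',rd(p,Wn[:2]),m)-Uw[2:]).ravel()]
f=least_squares(res,[.62,-.05,-.29,.055],loss='soft_l1',f_scale=.5)
print(f.x,np.degrees(f.x[2]),res(f.x).round(1))
a=lambda q:np.array(q)/5+[270,35]-.1
c=back('wrist',a([(272,221)]),.07,m)[0]
L=back('wrist',a([(101,232),(214,229)]),.07,m)
e=back('wrist',a([(106,221),(440,221),(272,40),(272,403)]),.07,m)
print('tin',c,e.mean(0),np.linalg.norm(e[0]-e[1]),np.linalg.norm(e[2]-e[3]))
d=L-e.mean(0); print(np.degrees(np.arctan2(d[:,1],d[:,0])),np.hypot(d[:,0],d[:,1]))
E
python3 fit2.py
```

```text
[ 0.62025525 -0.05039023 -0.26033479  0.04608896] -14.916084997888834 [-1.4 -1.   0.5  0.   0.6 -0.7 -0.6  0.2  0.1  2.3 -0.1  1.9 -0.3 -0.2
  0.6 -0.1]
tin [ 0.49367078 -0.01766184  0.07      ] [ 0.49449665 -0.01777343  0.07      ] 0.09743045701310446 0.10015006236124949
[-105.59081523 -103.39759312] [0.05017743 0.01712948]
```

```bash
cat >> fit2.py <<'E'
print('---')
def res2(p):
    i=p[3]; h=.058
    B=[(.065+i,-.085+i,h),(.065+i,.085-i,h),(.140-i,.085-i,h),(.140-i,-.085+i,h)]
    Ub=b([(66,212),(541,183),(537,378),(82,395)])
    return np.r_[(proj('wrist',rd(p,B),m)-Ub).ravel(),(proj('wrist',rd(p,Rl),m)-Ur).ravel(),(proj('wrist',rd(p,Wn),m)-Uw[[2,3,0,1]]).ravel()]
f2=least_squares(res2,[.62,-.05,-.29,.0],loss='soft_l1',f_scale=.5)
print(f2.x,np.degrees(f2.x[2]),res2(f2.x).round(1))
def ov(p,h,i,out,t):
    im=cv2.imread('pics/w1.png')[35:255,240:440]; k=3; im=cv2.resize(im,None,fx=k,fy=k,interpolation=cv2.INTER_CUBIC)
    def pl(P,c): 
        q=((proj('wrist',P,m)-[240,35]+.5)*k).astype(int); cv2.polylines(im,[q.reshape(-1,1,2)],True,c,1)
    for z in (0,h): pl(rd(p,[(.065+i,-.085+i,z),(.065+i,.085-i,z),(.140-i,.085-i,z),(.140-i,-.085+i,z)]),(0,0,255))
    pl(rd(p,[Wn[j] for j in(0,1,3,2)]),(255,0,0))
    aa=np.linspace(0,2*np.pi,50)
    for x,y,_ in Rl:
        for z in (.008,.048): pl(rd(p,np.c_[x+.01*np.cos(aa),y+.01*np.sin(aa),0*aa+z]),(0,255,255))
    for z in(0,.07): pl(np.c_[t[0]+.05*np.cos(aa),t[1]+.05*np.sin(aa),0*aa+z],(0,255,0))
    cv2.imwrite(out,im)
ov(f2.x,.058,f2.x[3],'pics/ow1.png',e.mean(0))
E
python3 fit2.py
```

```text
[ 0.62025525 -0.05039023 -0.26033479  0.04608896] -14.916084997888834 [-1.4 -1.   0.5  0.   0.6 -0.7 -0.6  0.2  0.1  2.3 -0.1  1.9 -0.3 -0.2
  0.6 -0.1]
tin [ 0.49367078 -0.01766184  0.07      ] [ 0.49449665 -0.01777343  0.07      ] 0.09743045701310446 0.10015006236124949
[-105.59081523 -103.39759312] [0.05017743 0.01712948]
---
[ 0.61778451 -0.04903404 -0.26691916  0.00301581] -15.293341294083053 [-0.4  1.2  0.2  2.9  0.1 -0.1 -0.2  0.3  0.2  0.7  0.1  0.6 -0.2 -1.8
  0.7 -1.5 -0.2 -1.9 -0.1 -1.8]
```

View pics/ow1.png

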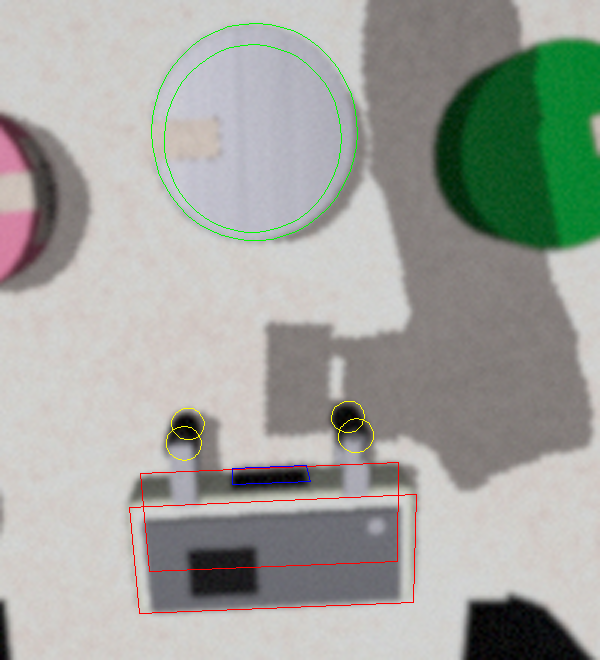

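```bash
python3 - <<'E' | tail -8
from fit2 import *
def ang(u,v,z):
    P=back('wrist',b([u,v]),z,m); d=P[1]-P[0]; return np.degrees(np.arctan2(d[1],d[0]))
print('panel front',ang((92,242),(517,220),.058)-90,'back',ang((103,393),(517,373),.058)-90)
print('panel L',ang((92,242),(103,393),.058),'R',ang((517,220),(517,373),.058))
print('box front',ang((66,212),(541,183),.058)-90)
print('win top',ang((236,190),(362,183),.042)-90,'win bot',ang((237,163),(360,157),.012)-90)
print('roll',ang((158,66),(428,53),.008)-90, ang((155,113),(437,101),.05)-90)
E
```

```text
---
[ 0.61778451 -0.04903404 -0.26691916  0.00301581] -15.293341294083053 [-0.4  1.2  0.2  2.9  0.1 -0.1 -0.2  0.3  0.2  0.7  0.1  0.6 -0.2 -1.8
  0.7 -1.5 -0.2 -1.9 -0.1 -1.8]
panel front -14.728517475102421 back -14.813907794677945
panel L -16.21362964198066 R -14.30062290536089
box front -14.189491150815002
win top -14.534986528299498 win bot -14.96893254672267
roll -15.083726000770923 -15.38259914310396
```

Request:
{"name": "play_rows", "arguments": {"deltas": [[[-0.36,0.013,-0.6,0.78,0,0,-0.017],[-0.36,0.013,-0.6,0.78,0,0,-0.017],[-0.36,0.013,-0.6,0.78,0,0,-0.017],[-0.36,0.013,-0.6,0.78,0,0,-0.017],[-0.36,0.013,-0.6,0.78,0,0,-0.017]]], "force": 40}}

```text
clock: 2.7
tool_pos: [0.4181, 0.0052, 0.15]
eef_rot: [0.791, 0.611, -0.001, 0.001]
contact_force: [-0.4, 1.0, -1.0]
opening: 0.681
```

```bash
cat > w.py <<'E'
import sys
from tool import *
T=[float(x) for x in sys.argv[1:4]]
s,p,R=st(); print(s['clock'],p.round(4),R.as_matrix().round(3).tolist(),s['contact_force'].round(2),s['opening'])
print('yaw of tool y',np.degrees(np.arctan2(R.as_matrix()[1,1],R.as_matrix()[0,1])).round(2),'shift',shift(T,p,R).round(4))
# rotvec to make z down with yaw
y=np.radians(float(sys.argv[4])); c,sn=np.cos(y),np.sin(y)
G=Ro.from_matrix(np.array([[-sn,c,0],[c,sn,0],[0,0,-1.]]));
print('turn',((R.inv()*G).as_rotvec()/np.pi).round(4))
E
python3 w.py .422 .001 .039 -15
```

```text
2.7 [0.4181 0.0052 0.15  ] [[0.252, 0.968, 0.001], [0.968, -0.252, -0.003], [-0.003, 0.002, -1.0]] [-0.38  1.04 -0.99] 0.680820607689677
yaw of tool y -14.62 shift [-0.0092  0.0156  0.3702]
turn [0.0005 0.0009 0.0021]
```

Request:
{"name": "play_rows", "arguments": {"deltas": [[[-0.36,-0.009,0.015,0.2,0,0,0.002],[-0.36,-0.009,0.015,0.37,0,0,0.002],[-0.36,-0.009,0.015,0.37,0,0,0.002],[-0.36,-0.009,0.015,0.37,0,0,0.002]]]}}

```text
clock: 3.2
tool_pos: [0.398, -0.0007, 0.0606]
eef_rot: [0.788, 0.614, -0.038, -0.018]
contact_force: [-1.1, 0.4, 0.0]
opening: 0.679
```

```bash
python3 w.py .422 .001 .039 -15; python3 -c "
from h import *
im=vision.snapshot('side'); cv2.imwrite('pics/s2.png',im[:,:,::-1]); im=vision.snapshot('wrist'); cv2.imwrite('pics/w2.png',im[:,:,::-1])
crop('pics/s2.png',220,120,240,160,3,'pics/s2c.png')"
```

```text
3.2 [ 0.398  -0.0007  0.0606] [[0.244, 0.966, -0.083], [0.969, -0.246, -0.018], [-0.038, -0.076, -0.996]] [-1.12  0.41  0.04] 0.67939565377622
yaw of tool y -14.3 shift [0.0276 0.0814 0.065 ]
turn [-0.0241  0.0121  0.0043]
```

View pics/s2c.png

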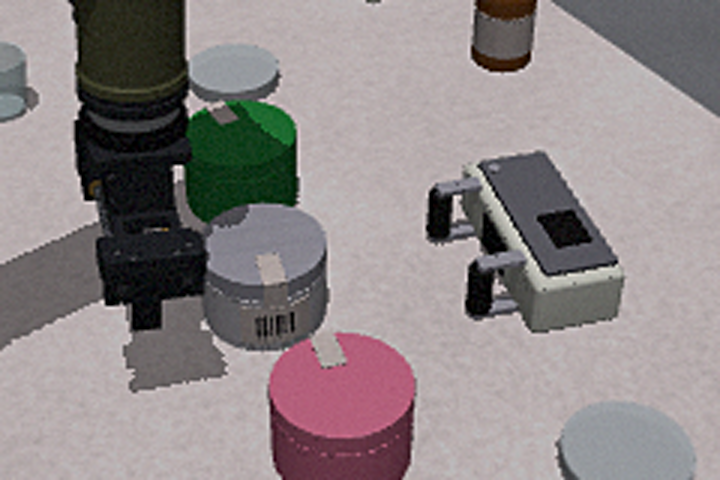

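View pics/w2.png

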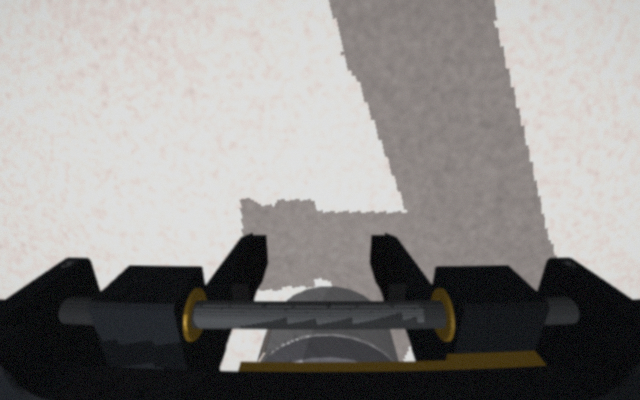

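```bash
python3 w.py .437 -.003 .05 -15; python3 -c "
from h import *
print(get_state()['q'].round(3))"
```

```text
3.3 [ 0.398  -0.0011  0.0605] [[0.244, 0.966, -0.083], [0.969, -0.246, -0.017], [-0.037, -0.077, -0.996]] [-0.83  0.3   0.04] 0.6811229633430366
yaw of tool y -14.29 shift [0.0268 0.1298 0.024 ]
turn [-0.0243  0.0118  0.0044]
[-0.006  0.867 -0.183  2.294  1.096  0.163  0.095]
```

Request:
{"name": "play_rows", "arguments": {"deltas": [[[-0.36,0.027,0.13,0.02,-0.024,0.012,0.004],[-0.36,0.027,0.13,0.02,-0.024,0.012,0.004],[-0.36,0.027,0.13,0.02,-0.024,0.012,0.004]]]}}

```text
clock: 3.68
tool_pos: [0.4369, -0.0012, 0.0516]
eef_rot: [0.792, 0.61, 0.0, -0.001]
contact_force: [-0.8, 0.0, 0.5]
opening: 0.679
```

```bash
python3 w.py .437 -.003 .039 -15; python3 -c "
from h import *
print(get_state()['q'].round(3))"
```

```text
3.675 [ 0.4369 -0.0012  0.0516] [[0.255, 0.967, -0.001], [0.967, -0.255, 0.002], [0.002, -0.001, -1.0]] [-0.8   0.    0.52] 0.6792797276655811
yaw of tool y -14.77 shift [-0.0059  0.0018  0.042 ]
turn [-0.0005 -0.0006  0.0013]
[-0.06   0.883 -0.067  2.259  1.548  0.049 -0.337]
```

Request:
{"name": "play_rows", "arguments": {"deltas": [[[-0.36,-0.004,0.008,0.042,0,0,0.001],[-0.36,-0.004,0.02,0.042,0,0,0.001],[-0.36,-0.004,0.045,0.042,0,0,0.001],[-0.36,-0.004,0.07,0.042,0,0,0.001],[-0.36,-0.004,0.095,0.042,0,0,0.001]]]}}

```text
clock: 4.3
tool_pos: [0.4611, -0.0081, 0.0392]
eef_rot: [0.792, 0.61, -0.002, -0.003]
contact_force: [-4.1, -0.0, -1.3]
opening: 0.677
```

```bash
python3 w.py .5717 -.0373 .039 -15
```

```text
4.3 [ 0.4611 -0.0081  0.0392] [[0.256, 0.967, -0.007], [0.967, -0.256, 0.003], [0.001, -0.007, -1.0]] [-4.15 -0.01 -1.3 ] 0.6769506414775275
yaw of tool y -14.84 shift [ 3.000e-04  3.814e-01 -2.200e-03]
turn [-0.0023 -0.0004  0.0009]
```

Request:
{"name": "play_rows", "arguments": {"deltas": [[[-0.36,0,0.045,-0.001,-0.001,0,0],[-0.36,0,0.09,-0.002,-0.002,0,0.001],[-0.36,0,0.135,-0.002,-0.002,0,0.001],[-0.36,0,0.18,-0.002,-0.002,0,0.001],[-0.36,0,0.225,-0.002,-0.002,0,0.001]]]}}

```text
clock: 4.92
tool_pos: [0.5231, -0.0237, 0.0392]
eef_rot: [0.793, 0.609, -0.002, -0.004]
contact_force: [-4.4, 1.2, -0.3]
opening: 0.683
```

```bash
python3 w.py .5717 -.0373 .039 -15;python3 -c "
from h import *
im=vision.snapshot('side'); cv2.imwrite('pics/s3.png',im[:,:,::-1]); 
crop('pics/s3.png',250,120,220,160,3,'pics/s3c.png')"
```

```text
4.925 [ 0.5231 -0.0237  0.0392] [[0.257, 0.966, -0.008], [0.966, -0.257, 0.004], [0.002, -0.009, -1.0]] [-4.39  1.16 -0.25] 0.6829340283223772
yaw of tool y -14.89 shift [-0.0023  0.1684 -0.0007]
turn [-0.0027 -0.0006  0.0006]
```

View pics/s3c.png

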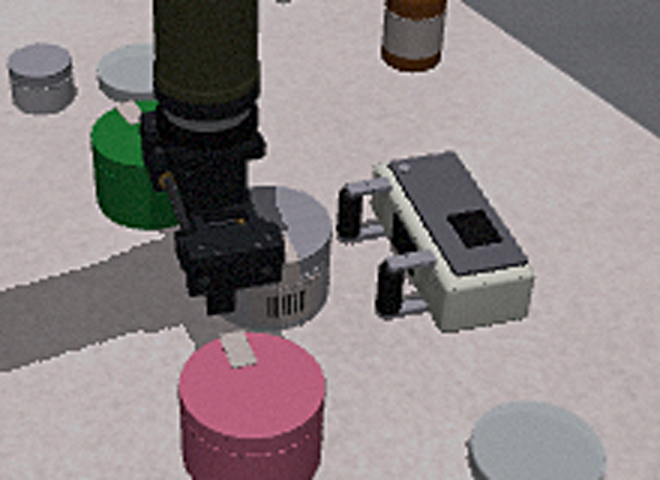

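Request:
{"name": "play_rows", "arguments": {"deltas": [[[-0.36,0,0.03,-0.001,-0.002,0,0],[-0.36,-0.001,0.06,-0.001,-0.002,0,0.001],[-0.36,-0.001,0.09,-0.001,-0.002,0,0.001],[-0.36,-0.001,0.11,-0.001,-0.002,0,0.001],[-0.36,-0.001,0.13,-0.001,-0.002,0,0.001]]]}}

```text
clock: 5.6
tool_pos: [0.5631, -0.0348, 0.0393]
eef_rot: [0.794, 0.608, 0.001, -0.001]
contact_force: [-3.4, 0.7, -0.5]
opening: 0.681
```

Request:
{"name": "play_rows", "arguments": {"deltas": [[[-0.36,0,0.014,0,0,0,0],[-0.36,0,0.028,0,0,0,0],[-0.36,0,0.035,0,0,0,0]]]}}

```text
clock: 5.98
tool_pos: [0.5702, -0.0373, 0.0391]
eef_rot: [0.794, 0.608, -0.001, -0.002]
contact_force: [-12.6, 3.1, 5.1]
opening: 0.683
```

```bash
python3 w.py .5717 -.0373 .039 -15
```

```text
5.975 [ 0.5702 -0.0373  0.0391] [[0.261, 0.965, -0.005], [0.965, -0.261, 0.002], [0.0, -0.005, -1.0]] [-12.6    3.09   5.07] 0.6826204537671895
yaw of tool y -15.13 shift [0.0013 0.0048 0.0004]
turn [-0.0017 -0.0001 -0.0007]
```

Request:
{"name": "play_rows", "arguments": {"deltas": [[[-0.36,0,0.012,0,0,0,0],[-0.36,0,0.012,0,0,0,0]]]}}

```text
clock: 6.22
tool_pos: [0.5703, -0.0375, 0.0391]
eef_rot: [0.794, 0.608, -0.004, -0.004]
contact_force: [-11.2, 2.6, 6.4]
opening: 0.677
```

```bash
python3 w.py .5717 -.0373 .039 -15
```

```text
6.225 [ 0.5703 -0.0375  0.0391] [[0.26, 0.966, -0.011], [0.966, -0.26, 0.002], [-0.001, -0.011, -1.0]] [-11.24   2.55   6.4 ] 0.6769690845249354
yaw of tool y -15.07 shift [0.0019 0.0042 0.0003]
turn [-0.0037  0.0004 -0.0004]
```

Request:
{"name": "play_rows", "arguments": {"deltas": [[[-0.36,0,-0.04,0,-0.003,0,0],[-0.36,0,-0.1,0,-0.003,0,0],[1,0,-0.1,0,-0.003,0,0.03],[1,0,-0.1,0,-0.003,0,0.055],[1,0,-0.1,0,-0.003,0,0.055]]], "force": 40}}

```text
clock: 6.85
tool_pos: [0.5434, -0.0297, 0.0401]
eef_rot: [0.843, 0.538, 0.0, 0.001]
contact_force: [0.0, -0.1, -0.1]
opening: 0.364
```

```bash
cat > arc.py <<'E'
# usage: arc.py C_x C_y  then list of psi:radius(mm)
import sys
from tool import *
C=np.array([float(sys.argv[1]),float(sys.argv[2])]); s,p,R=st()
M=R.as_matrix(); psi=np.degrees(np.arctan2(M[1,1],M[0,1])); u=np.array([np.cos(np.radians(psi)),np.sin(np.radians(psi))])
f=s['contact_force']; d=C-p[:2]; t=np.array([-u[1],u[0]])
print('t',round(s['clock'],2),'p',p.round(4),'psi',round(psi,2),'f',f.round(1),'radial push',round(-f[:2]@u,1),'tang',round(-f[:2]@t,1),'dist',np.hypot(*d).round(4),'pos psi',np.degrees(np.arctan2(d[1],d[0])).round(1),'open',round(s['opening'],3),'q',s['q'].round(2))
for a in sys.argv[3:]:
    ps,ra=map(float,a.split(':')); y=np.radians(ps); c,sn=np.cos(y),np.sin(y)
    G=Ro.from_matrix(np.array([[-sn,c,0],[c,sn,0],[0,0,-1.]]))
    T=np.r_[C-ra/1000*np.array([c,sn]),.039]
    print(a,[round(float(v),3) for v in np.r_[shift(T,p,R),(R.inv()*G).as_rotvec()/np.pi]])
E
python3 arc.py .618 -.05 -25:75 -25:62
```

```text
t 6.85 p [ 0.5434 -0.0297  0.0401] psi -24.92 f [ 0.  -0.1 -0.1] radial push -0.0 tang 0.0 dist 0.0773 pos psi -15.2 open 0.364 q [ 0.23  0.97 -0.44  1.93  0.92  0.45  0.23]
-25:75 [0.044, 0.004, 0.004, 0.001, 0.0, 0.0]
-25:62 [0.044, 0.047, 0.004, 0.001, 0.0, 0.0]
```

Request:
{"name": "play_rows", "arguments": {"deltas": [[[1,0.03,0.004,0.004,0,0,-0.02],[1,0.03,0.004,0.004,0,0,-0.028],[1,0.03,0.004,0.004,0,0,-0.028],[1,0.03,0.004,0.004,0,0,-0.028]]]}}

```text
clock: 7.35
tool_pos: [0.5482, -0.0226, 0.0389]
eef_rot: [0.819, 0.574, -0.0, 0.001]
contact_force: [0.2, 0.6, -0.9]
opening: 0.005
```

```bash
python3 arc.py .618 -.05 -20:66 -20:60 -20:56;python3 -c "
from h import *
im=vision.snapshot('side'); cv2.imwrite('pics/s4.png',im[:,:,::-1]); 
crop('pics/s4.png',270,120,200,140,4,'pics/s4c.png')"
```

```text
t 7.35 p [ 0.5482 -0.0226  0.0389] psi -19.92 f [ 0.2  0.6 -0.9] radial push 0.0 tang -0.6 dist 0.075 pos psi -21.5 open 0.005 q [ 0.23  0.98 -0.46  1.92  0.94  0.48  0.3 ]
-20:66 [-0.006, 0.03, -0.0, 0.001, 0.0, 0.0]
-20:60 [-0.006, 0.05, -0.0, 0.001, 0.0, 0.0]
-20:56 [-0.007, 0.063, -0.0, 0.001, 0.0, 0.0]
```

View pics/s4c.png

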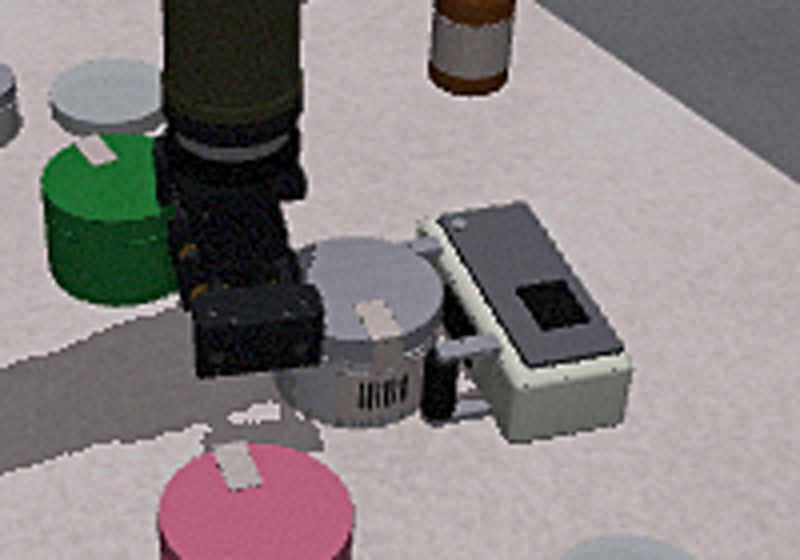

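Request:
{"name": "play_rows", "arguments": {"deltas": [[[1,-0.006,0.03,0,0,0,0],[1,-0.006,0.047,0,0,0,0],[1,-0.006,0.053,0,0,0,0],[1,-0.006,0.06,0,0,0,0]]]}}

```text
clock: 7.9
tool_pos: [0.5609, -0.0298, 0.0387]
eef_rot: [0.819, 0.574, -0.003, -0.001]
contact_force: [-12.1, 3.4, 10.0]
opening: 0.004
```

```bash
python3 arc.py .618 -.05 -14:54 -8:54 -2:54 4:54 10:54
```

```text
t 7.9 p [ 0.5609 -0.0298  0.0387] psi -19.88 f [-12.1   3.4  10. ] radial push 12.5 tang 0.9 dist 0.0605 pos psi -19.5 open 0.004 q [ 0.25  0.99 -0.49  1.87  0.91  0.53  0.35]
-14:54 [-0.017, 0.023, -0.001, -0.002, 0.001, -0.033]
-8:54 [-0.036, 0.026, -0.001, -0.002, 0.001, -0.066]
-2:54 [-0.054, 0.03, -0.001, -0.002, 0.001, -0.099]
4:54 [-0.071, 0.037, -0.001, -0.002, 0.001, -0.133]
10:54 [-0.088, 0.046, -0.001, -0.002, 0.001, -0.166]
```

Request:
{"name": "play_rows", "arguments": {"deltas": [[[1,-0.017,0.017,-0.003,-0.002,0.001,-0.033],[1,-0.035,0.02,-0.004,-0.002,0.001,-0.066],[1,-0.053,0.024,-0.005,-0.002,0.001,-0.099],[1,-0.07,0.03,-0.005,-0.002,0.001,-0.133]]]}}

```text
clock: 8.4
tool_pos: [0.5576, -0.0499, 0.0393]
eef_rot: [0.679, 0.734, -0.001, -0.004]
contact_force: [-10.3, 4.7, 0.8]
opening: 0.001
```

```bash
python3 arc.py .618 -.05 4:56 10:56 16:56 22:56 28:56;python3 -c "
from h import *
im=vision.snapshot('side'); cv2.imwrite('pics/s5.png',im[:,:,::-1]); 
crop('pics/s5.png',270,120,200,140,4,'pics/s5c.png')"
```

```text
t 8.4 p [ 0.5576 -0.0499  0.0393] psi 4.43 f [-10.3   4.7   0.8] radial push 9.9 tang -5.5 dist 0.0604 pos psi -0.1 open 0.001 q [ 0.35  1.01 -0.6   1.87  1.    0.6   0.74]
4:56 [-0.015, 0.014, 0.001, -0.002, -0.001, 0.002]
10:56 [-0.034, 0.015, 0.001, -0.002, -0.001, -0.031]
16:56 [-0.053, 0.018, 0.001, -0.002, -0.002, -0.064]
22:56 [-0.072, 0.023, 0.0, -0.002, -0.002, -0.098]
28:56 [-0.091, 0.029, 0.0, -0.002, -0.002, -0.131]
```

View pics/s5c.png

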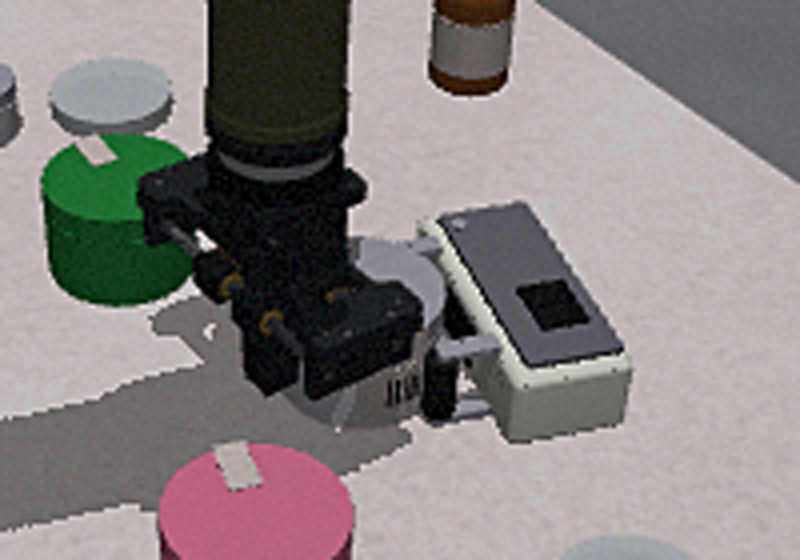

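Request:
{"name": "play_rows", "arguments": {"deltas": [[[1,-0.022,0.017,0,-0.002,-0.001,0],[1,-0.04,0.019,0,-0.002,-0.001,-0.031],[1,-0.058,0.022,0,-0.002,-0.002,-0.064],[1,-0.077,0.027,0,-0.002,-0.002,-0.098],[1,-0.096,0.034,0,-0.002,-0.002,-0.131]]]}}

```text
clock: 9.07
tool_pos: [0.5655, -0.0799, 0.0379]
eef_rot: [0.512, 0.859, -0.004, -0.003]
contact_force: [-9.5, 1.6, 2.2]
opening: 0.006
```

```bash
python3 arc.py .618 -.05 28:56 28:65 28:80 -15:75
```

```text
t 9.07 p [ 0.5655 -0.0799  0.0379] psi 28.38 f [-9.5  1.6  2.2] radial push 7.6 tang -5.9 dist 0.0604 pos psi 29.6 open 0.006 q [ 0.45  1.05 -0.69  1.84  1.06  0.69  1.17]
28:56 [0.006, 0.015, -0.004, -0.003, -0.0, 0.002]
28:65 [0.006, -0.015, -0.004, -0.003, -0.0, 0.002]
28:80 [0.006, -0.065, -0.003, -0.003, -0.0, 0.002]
-15:75 [0.176, 0.02, -0.004, -0.003, 0.001, 0.241]
```

Request:
{"name": "play_rows", "arguments": {"deltas": [[[1,-0.01,0.018,-0.004,-0.002,0,-0.02],[1,-0.026,0.019,-0.004,-0.003,0,-0.045],[1,-0.042,0.02,-0.004,-0.003,0,-0.07],[1,-0.056,0.022,-0.004,-0.003,0,-0.09]]]}}

```text
clock: 9.57
tool_pos: [0.5755, -0.0935, 0.0376]
eef_rot: [0.385, 0.923, -0.002, -0.004]
contact_force: [-6.4, -0.4, 0.9]
opening: 0.001
```

```bash
python3 arc.py .618 -.05 44:60 44:75 20:85 -15:85; python3 -c "
from h import *
im=vision.snapshot('scene'); cv2.imwrite('pics/c6.png',im[:,:,::-1]); 
crop('pics/c6.png',230,190,140,100,5,'pics/c6c.png')"
```

```text
t 9.57 p [ 0.5755 -0.0935  0.0376] psi 44.66 f [-6.4 -0.4  0.9] radial push 4.9 tang -4.2 dist 0.0608 pos psi 45.6 open 0.001 q [ 0.5   1.08 -0.76  1.8   1.08  0.76  1.48]
44:60 [0.006, 0.003, -0.005, -0.002, -0.002, 0.004]
44:75 [0.006, -0.047, -0.004, -0.002, -0.002, 0.004]
20:85 [0.122, -0.055, -0.004, -0.003, -0.001, 0.137]
-15:85 [0.248, 0.06, -0.004, -0.003, -0.0, 0.331]
```

View pics/c6c.png

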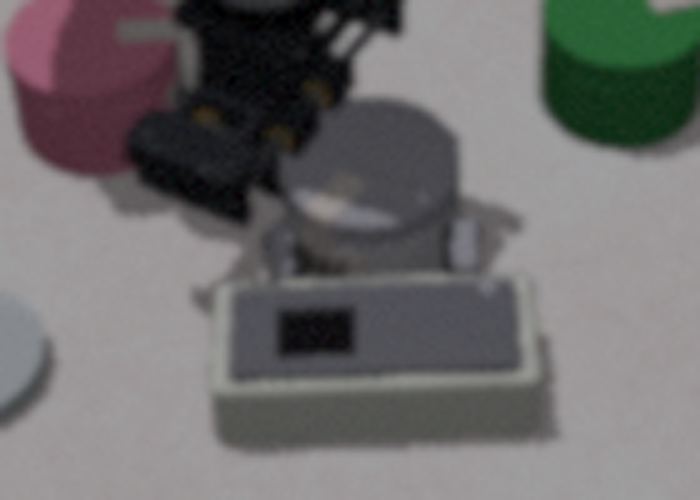

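Request:
{"name": "play_rows", "arguments": {"deltas": [[[1,0.006,-0.05,-0.004,-0.002,-0.002,0.004],[1,0.006,-0.08,-0.004,-0.002,-0.002,0.05],[1,0.06,-0.075,-0.004,-0.003,-0.001,0.1],[1,0.122,-0.055,-0.004,-0.003,-0.001,0.137],[1,0.18,-0.02,-0.004,-0.003,-0.001,0.19]]]}}

```text
clock: 10.25
tool_pos: [0.5338, -0.0601, 0.039]
eef_rot: [0.642, 0.767, 0.001, 0.001]
contact_force: [0.6, 0.0, -0.0]
opening: 0.001
```

```bash
python3 arc.py .618 -.05 -15:75; python3 -c "
from h import *
import pickle
pickle.dump(vision.camera_model('wrist'),open('w7.pkl','wb'))
im=vision.snapshot('wrist'); cv2.imwrite('pics/w7.png',im[:,:,::-1]); 
im=vision.snapshot('scene'); cv2.imwrite('pics/c7.png',im[:,:,::-1]); crop('pics/c7.png',230,190,140,100,5,'pics/c7c.png')"
```

```text
t 10.25 p [ 0.5338 -0.0601  0.039 ] psi 10.16 f [ 0.6  0.  -0. ] radial push -0.6 tang 0.1 dist 0.0848 pos psi 6.8 open 0.001 q [ 0.38  1.   -0.6   1.95  1.1   0.56  0.74]
-15:75 [0.09, 0.056, 0.0, 0.001, -0.0, 0.14]
```

View pics/c7c.png

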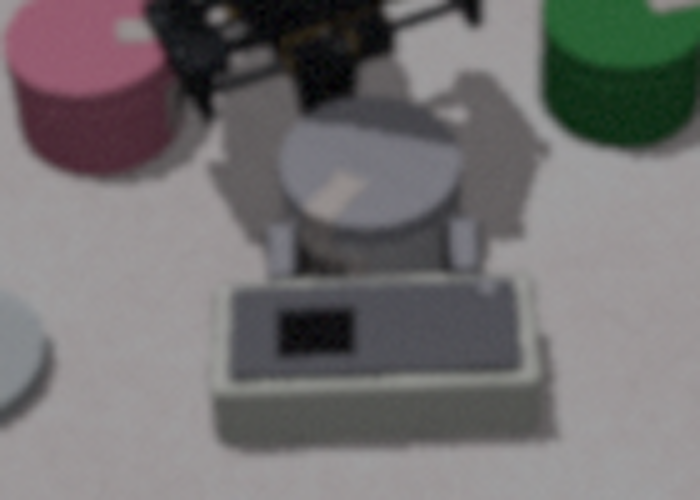

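View pics/w7.png

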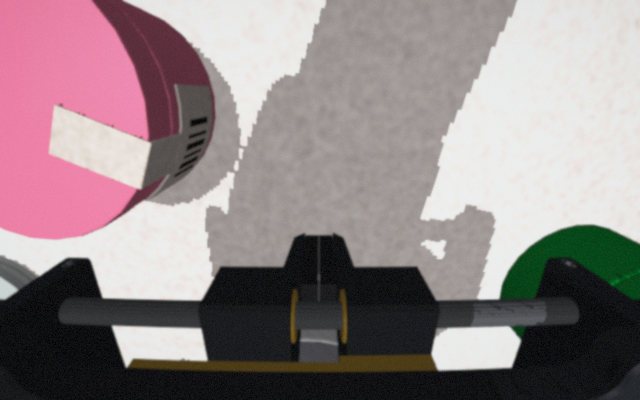

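```bash
cat > lab.py <<'E'
from h import *
import sys
# crop offset 230,190 scale 5 ; args: inner outer points
v=list(map(float,sys.argv[1:5])); U=np.array(v).reshape(2,2)/5+[230,190]-.1
P=back('scene',U,.07); d=P[1]-P[0]; print('strip dir',np.degrees(np.arctan2(d[1],d[0])),P.round(4).tolist(),np.linalg.norm(d))
for c in ([.618,-.05,.07],): 
    e=P-np.array(c); print(np.degrees(np.arctan2(e[:,1],e[:,0])),np.hypot(e[:,0],e[:,1]))
a=np.linspace(0,2*np.pi,13); print(((proj('scene',[(.618,-.05,.07)])+.1-[230,190])*5).round(1))
E
python3 lab.py 350 180 321 211
```

```text
strip dir -50.08212763164755 [[0.6319, -0.0663, 0.07], [0.6492, -0.087, 0.07]] 0.02698150004446534
[-49.53163842 -49.83841101] [0.02143559 0.04841654]
[[372.2 155.8]]
```

Request:
{"name": "play_rows", "arguments": {"deltas": [[[1,0.045,0.02,0,0,0,0.055],[1,0.09,0.045,0,0,0,0.11],[1,0.1,0.058,0,0,0,0.14],[1,0.104,0.064,0,0,0,0.168],[1,0.104,0.064,0,0,0,0.168]]]}}

```text
clock: 10.98
tool_pos: [0.548, -0.0238, 0.0396]
eef_rot: [0.816, 0.578, 0.002, 0.0]
contact_force: [-0.6, -0.0, -1.3]
opening: 0.005
```

```bash
python3 arc.py .618 -.05 -20:70 -20:62 -20:57
```

```text
t 10.97 p [ 0.548  -0.0238  0.0396] psi -19.33 f [-0.6 -0.  -1.3] radial push 0.6 tang 0.2 dist 0.0748 pos psi -20.5 open 0.005 q [ 0.25  0.98 -0.5   1.92  0.98  0.5   0.28]
-20:70 [-0.002, 0.016, 0.002, 0.001, -0.001, 0.004]
-20:62 [-0.003, 0.042, 0.002, 0.001, -0.001, 0.004]
-20:57 [-0.003, 0.059, 0.002, 0.001, -0.001, 0.004]
```

Request:
{"name": "play_rows", "arguments": {"deltas": [[[1,-0.002,0.03,0.002,0.001,-0.001,0.004],[1,-0.003,0.046,0,0.001,-0.001,0.004],[1,-0.003,0.054,-0.001,0.001,-0.001,0.004],[1,-0.003,0.061,-0.002,0.001,-0.001,0.004]]]}}

```text
clock: 11.48
tool_pos: [0.5623, -0.0304, 0.0397]
eef_rot: [0.819, 0.574, -0.003, -0.002]
contact_force: [-6.5, 1.5, 0.8]
opening: 0.005
```

```bash
python3 arc.py .618 -.05 -15:55.5 -10:55.5 -5:55.5 0:55.5 5:55.5
```

```text
t 11.47 p [ 0.5623 -0.0304  0.0397] psi -20.01 f [-6.5  1.5  0.8] radial push 6.6 tang 0.8 dist 0.059 pos psi -19.3 open 0.005 q [ 0.28  1.   -0.53  1.87  0.94  0.56  0.33]
-15:55.5 [-0.014, 0.013, 0.002, -0.002, 0.001, -0.028]
-10:55.5 [-0.03, 0.015, 0.002, -0.002, 0.001, -0.056]
-5:55.5 [-0.046, 0.018, 0.002, -0.002, 0.0, -0.083]
0:55.5 [-0.061, 0.023, 0.002, -0.002, 0.0, -0.111]
5:55.5 [-0.076, 0.029, 0.002, -0.002, 0.0, -0.139]
```

Request:
{"name": "play_rows", "arguments": {"deltas": [[[1,-0.004,0.014,0.001,-0.002,0.001,-0.005],[1,-0.02,0.017,0.001,-0.002,0.001,-0.03],[1,-0.038,0.019,0.001,-0.002,0.001,-0.06],[1,-0.056,0.023,0.001,-0.002,0,-0.09],[1,-0.07,0.028,0.001,-0.002,0,-0.12]]]}}

```text
clock: 12.1
tool_pos: [0.5581, -0.0498, 0.0393]
eef_rot: [0.695, 0.719, -0.002, -0.004]
contact_force: [-12.9, 5.3, 7.6]
opening: 0.009
```

```bash
python3 arc.py .618 -.05 0:55 5:55 10:55 15:55 20:55; python3 -c "
from h import *
im=vision.snapshot('scene'); cv2.imwrite('pics/c8.png',im[:,:,::-1]); crop('pics/c8.png',230,190,140,100,5,'pics/c8c.png')"
```

```text
t 12.1 p [ 0.5581 -0.0498  0.0393] psi 2.02 f [-12.9   5.3   7.6] radial push 12.7 tang -5.8 dist 0.0599 pos psi -0.2 open 0.009 q [ 0.36  1.02 -0.62  1.87  1.02  0.62  0.68]
0:55 [-0.001, 0.016, 0.001, -0.003, -0.001, 0.011]
5:55 [-0.017, 0.017, 0.001, -0.003, -0.001, -0.017]
10:55 [-0.033, 0.018, 0.001, -0.002, -0.001, -0.044]
15:55 [-0.049, 0.021, 0.001, -0.002, -0.001, -0.072]
20:55 [-0.064, 0.025, 0.001, -0.002, -0.001, -0.1]
```

View pics/c8c.png

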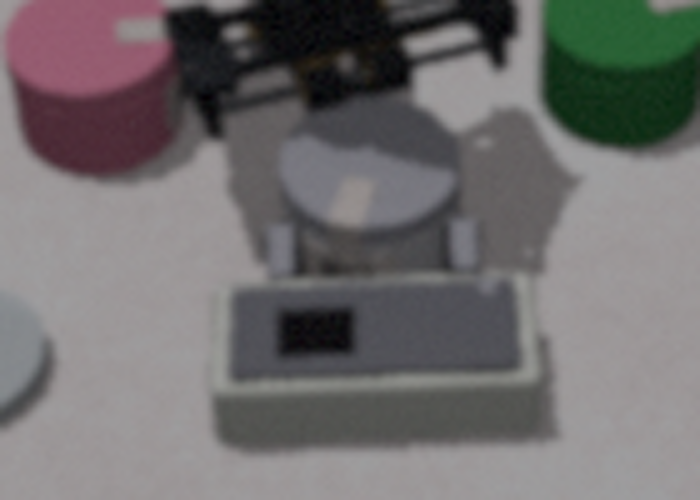

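```bash
python3 lab.py 359 182 344 225
```

```text
strip dir -29.709740316676342 [[0.6348, -0.0621, 0.07], [0.6626, -0.0779, 0.07]] 0.03201354199989933
[-35.68516858 -32.05423981] [0.02067929 0.05262453]
[[372.2 155.8]]
```

Request:
{"name": "play_rows", "arguments": {"deltas": [[[1,-0.018,0.017,0,-0.003,-0.001,-0.01],[1,-0.034,0.019,0,-0.002,-0.001,-0.04],[1,-0.048,0.022,0,-0.002,-0.001,-0.065],[1,-0.06,0.024,0,-0.002,-0.001,-0.08]]]}}

```text
clock: 12.65
tool_pos: [0.5608, -0.0685, 0.0381]
eef_rot: [0.597, 0.803, -0.004, -0.004]
contact_force: [-11.5, 2.5, 4.0]
opening: 0.002
```

```bash
python3 arc.py .618 -.05 15:55 20:55 25:55; python3 -c "
from h import *
im=vision.snapshot('scene'); cv2.imwrite('pics/c9.png',im[:,:,::-1]); crop('pics/c9.png',230,190,140,100,5,'pics/c9c.png')"
```

```text
t 12.65 p [ 0.5608 -0.0685  0.0381] psi 16.75 f [-11.5   2.5   4. ] radial push 10.3 tang -5.7 dist 0.0601 pos psi 17.9 open 0.002 q [ 0.42  1.04 -0.68  1.85  1.06  0.67  0.95]
15:55 [0.01, 0.017, -0.003, -0.003, -0.001, 0.01]
20:55 [-0.006, 0.017, -0.003, -0.003, -0.001, -0.018]
25:55 [-0.022, 0.019, -0.003, -0.003, -0.001, -0.046]
```

View pics/c9c.png

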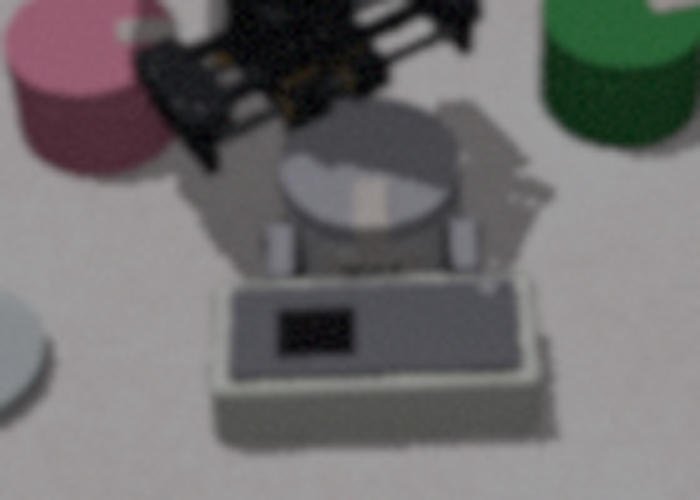

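Request:
{"name": "play_rows", "arguments": {"deltas": [[[1,0,-0.03,-0.003,-0.003,0,0],[1,0,-0.1,-0.003,-0.003,0,0],[1,0,-0.12,-0.05,-0.003,0,0],[1,0,-0.12,-0.2,-0.003,0,0.03],[1,0,-0.12,-0.35,-0.003,0,0.08]]]}}

```text
clock: 13.32
tool_pos: [0.5284, -0.0789, 0.1455]
eef_rot: [0.694, 0.72, 0.0, -0.001]
contact_force: [0.4, -0.7, 0.6]
opening: 0.003
```

```bash
python3 w.py .6 -.055 .36 -15
```

```text
13.325 [ 0.5284 -0.0789  0.1455] [[-0.038, 0.999, -0.0], [0.999, 0.038, 0.001], [0.001, -0.0, -1.0]] [ 0.44 -0.74  0.57] 0.0027759543708867625
yaw of tool y 2.17 shift [ 0.0714  0.2412 -0.7149]
turn [-0.0001 -0.0004  0.0954]
```

Request:
{"name": "play_rows", "arguments": {"deltas": [[[1,0.07,0.1,-0.2,0,0,0.05],[1,0.07,0.24,-0.5,0,0,0.095],[1,0.07,0.24,-0.715,0,0,0.095],[1,0.07,0.24,-0.715,0,0,0.095],[1,0.07,0.24,-0.715,0,0,0.095]]]}}

```text
clock: 13.95
tool_pos: [0.6021, -0.0536, 0.3654]
eef_rot: [0.793, 0.61, 0.005, 0.002]
contact_force: [0.1, -0.6, -0.5]
opening: 0.001
```

Run:
```python
from tool import *
import pickle
pickle.dump(vision.camera_model('wrist'),open('w10.pkl','wb')); im=vision.snapshot('wrist'); cv2.imwrite('pics/w10.png',im[:,:,::-1])
print(get_state()['clock']); crop('pics/w10.png',260,80,140,160,5,'pics/w10c.png')
crop('pics/w10.png',265,90,130,100,6,'pics/w10a.png');crop('pics/w10.png',265,160,130,80,6,'pics/w10b.png')
```

```text
14.0
```

View pics/w10.png

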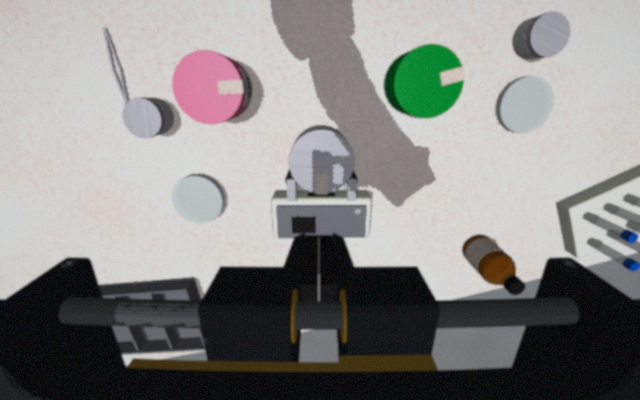

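View pics/w10a.png

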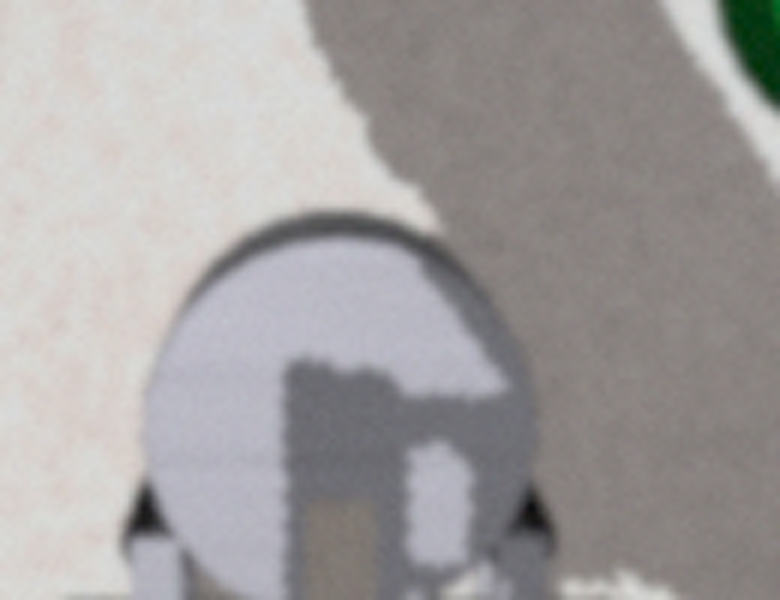

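View pics/w10b.png

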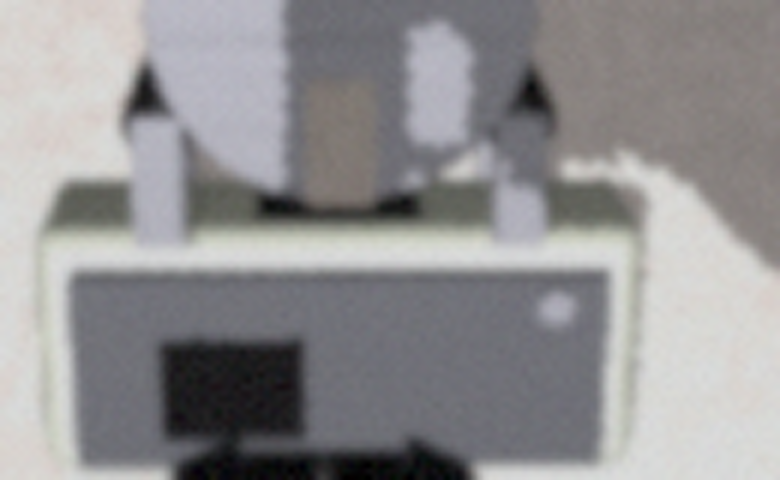

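Run:
```python
from tool import *
import pickle
m=pickle.load(open('w10.pkl','rb'))
B=lambda q:np.array(q,float)/6+[265,160]-.08
A=lambda q:np.array(q,float)/6+[265,90]-.08
def ang(P): d=P[1]-P[0]; return np.degrees(np.arctan2(d[1],d[0]))
bp=lambda q,z:back('wrist',B(q),z,m)
print('strip axis',ang(bp([(341,83),(339.5,203)],.07)),'left',ang(bp([(303,83),(304,198)],.07)),'right',ang(bp([(379,83),(375,203)],.07)))
print('panel front',ang(bp([(70,272),(608,270)],.058))-90,'L',ang(bp([(70,272),(80,465)],.058)),'R',ang(bp([(608,270),(600,465)],.058)))
print('box front',ang(bp([(42,232),(637,228)],.058))-90,'win',ang(bp([(260,213),(418,211)],.03))-90,'rollers',ang(bp([(160,118),(526,112)],.05))-90)
# lid circle: left, right, top
e=back('wrist',A([(143,420),(539,420)]),.07,m); t=back('wrist',A([(340,236)]),.07,m); btm=bp([(340,207)],.07)
print(e.round(4).tolist(),'mid',e.mean(0),np.linalg.norm(e[0]-e[1]),'axial mid',(t+btm)/2,np.linalg.norm(t-btm))
c=(t+btm)[0]/2; o=bp([(339.5,203)],.07)[0]-c; print('label from centre',np.degrees(np.arctan2(o[1],o[0])))
ro=bp([(160,118),(526,112)],.05); w=bp([(260,213),(418,211)],.03); print('roll mid',ro.mean(0),'win mid',w.mean(0))
```

```text
strip axis -15.298426032760604 left -14.545478966863136 right -16.031487894201508
panel front -14.740858001608473 L -14.93704924522679 R -13.73288605662298
box front -14.548021739686021 win -14.182928974498907 rollers -13.949041521370546
[[0.6026, -0.0977, 0.07], [0.6283, -0.0012, 0.07]] mid [ 0.61547439 -0.04943988  0.07      ] 0.09987867939305492 axial mid [[ 0.62011283 -0.05095377  0.07      ]] 0.10122879916790561
label from centre -14.775084259651733
roll mid [ 0.650804   -0.05777093  0.05      ] win mid [ 0.68461664 -0.06739241  0.03      ]
```

Run:
```python
from tool import *
for n,b in (('side',(320,160,120,90,6)),('scene',(230,190,140,100,5))):
    im=vision.snapshot(n); cv2.imwrite(f'pics/{n}11.png',im[:,:,::-1]); crop(f'pics/{n}11.png',*b,f'pics/{n}11c.png')
```

```text
(no output)
```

View pics/side11c.png

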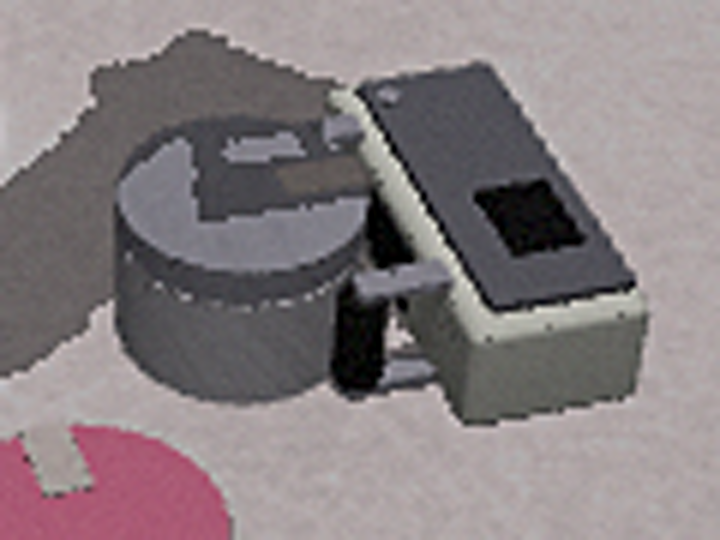

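View pics/side11.png

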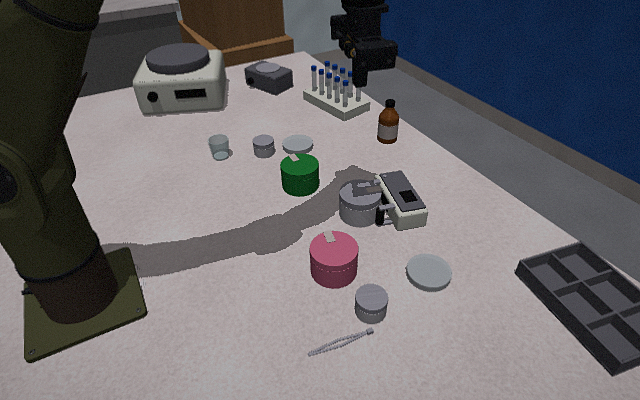

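```bash
python3 w.py .5456 -.0306 .13 -15
```

```text
14.1 [ 0.599  -0.0555  0.3597] [[0.257, 0.966, -0.001], [0.966, -0.257, 0.001], [0.001, -0.002, -1.0]] [-0.17  0.1   0.21] 0.00623301621387669
yaw of tool y -14.88 shift [ 0.0337 -0.1922  0.7659]
turn [-0.0005 -0.0003  0.0007]
```

Request:
{"name": "play_rows", "arguments": {"deltas": [[[-0.36,0.034,-0.192,0.2,0,0,0.001],[-0.36,0.034,-0.192,0.4,0,0,0.001],[-0.36,0.034,-0.192,0.6,0,0,0.001],[-0.36,0.034,-0.192,0.766,0,0,0.001],[-0.36,0.034,-0.192,0.766,0,0,0.001]]]}}

```text
clock: 14.72
tool_pos: [0.5414, -0.0312, 0.1257]
eef_rot: [0.793, 0.609, -0.005, -0.004]
contact_force: [-0.0, -0.2, 0.7]
opening: 0.55
```

```bash
python3 w.py .5456 -.0306 .039 -15
```

```text
14.725 [ 0.5414 -0.0312  0.1257] [[0.258, 0.966, -0.013], [0.966, -0.258, 0.0], [-0.003, -0.013, -1.0]] [-0.02 -0.16  0.67] 0.5499404638717461
yaw of tool y -14.98 shift [0.0063 0.0168 0.2888]
turn [-0.004   0.0009  0.0001]
```

Request:
{"name": "play_rows", "arguments": {"deltas": [[[-0.36,0.006,0.017,0.12,-0.004,0.001,0],[-0.36,0.006,0.017,0.24,-0.004,0.001,0],[-0.36,0.006,0.017,0.289,-0.004,0.001,0],[-0.36,0.006,0.017,0.289,-0.004,0.001,0],[-0.36,0.006,0.017,0.289,-0.004,0.001,0]]]}}

```text
clock: 15.35
tool_pos: [0.5468, -0.0305, 0.0406]
eef_rot: [0.793, 0.609, 0.001, 0.001]
contact_force: [0.5, -0.1, -0.2]
opening: 0.68
```

```bash
python3 arc.py .618 -.05 -15:60 -15:53 -15:48 -15:46.5
```

```text
t 15.35 p [ 0.5468 -0.0305  0.0406] psi -14.99 f [ 0.5 -0.1 -0.2] radial push -0.5 tang -0.0 dist 0.0738 pos psi -15.3 open 0.68 q [ 0.26  0.98 -0.49  1.92  0.97  0.49  0.37]
-15:60 [-0.001, 0.046, 0.005, 0.001, -0.0, 0.0]
-15:53 [-0.001, 0.069, 0.006, 0.001, -0.0, 0.0]
-15:48 [-0.001, 0.086, 0.006, 0.001, -0.0, 0.0]
-15:46.5 [-0.001, 0.091, 0.006, 0.001, -0.0, 0.0]
```

Request:
{"name": "play_rows", "arguments": {"deltas": [[[-0.36,-0.001,0.046,0.003,0,0,0],[-0.36,-0.001,0.069,0.003,0,0,0],[-0.36,-0.001,0.08,0.003,0,0,0],[-0.36,-0.001,0.087,0.003,0,0,0],[-0.36,-0.001,0.091,0.003,0,0,0]]]}}

```text
clock: 15.98
tool_pos: [0.571, -0.0379, 0.0395]
eef_rot: [0.793, 0.609, -0.001, -0.0]
contact_force: [-5.8, 0.9, 4.0]
opening: 0.679
```

```bash
python3 arc.py .618 -.05 -15:60 -15:75
```

```text
t 15.97 p [ 0.571  -0.0379  0.0395] psi -14.99 f [-5.8  0.9  4. ] radial push 5.9 tang 0.7 dist 0.0485 pos psi -14.5 open 0.679 q [ 0.29  1.   -0.53  1.84  0.92  0.56  0.45]
-15:60 [0.002, -0.038, 0.002, -0.0, 0.0, 0.0]
-15:75 [0.002, -0.088, 0.002, -0.0, 0.0, 0.0]
```

Request:
{"name": "play_rows", "arguments": {"deltas": [[[-0.36,0,0.006,0,0,0,0],[-0.36,0,0.011,0,0,0,0],[-0.36,0,0.011,0,0,0,0]]]}}

```text
clock: 16.35
tool_pos: [0.5713, -0.0385, 0.039]
eef_rot: [0.793, 0.609, -0.003, -0.002]
contact_force: [-7.3, 1.8, 3.8]
opening: 0.677
```

```bash
python3 arc.py .618 -.05 -15:60 -15:75
```

```text
t 16.35 p [ 0.5713 -0.0385  0.039 ] psi -14.98 f [-7.3  1.8  3.8] radial push 7.5 tang 0.1 dist 0.0481 pos psi -13.9 open 0.677 q [ 0.29  1.01 -0.53  1.84  0.91  0.57  0.46]
-15:60 [0.003, -0.04, 0.0, -0.002, 0.001, 0.0]
-15:75 [0.003, -0.09, 0.001, -0.002, 0.001, 0.0]
```

Request:
{"name": "play_rows", "arguments": {"deltas": [[[-0.36,0,0.01,0,0,0,0],[-0.36,0,0.016,0,0,0,0],[-0.36,0,0.016,0,0,0,0]]]}}

```text
clock: 16.73
tool_pos: [0.5716, -0.039, 0.0385]
eef_rot: [0.793, 0.609, -0.006, -0.004]
contact_force: [-10.4, 1.6, 6.5]
opening: 0.682
```

```bash
python3 arc.py .618 -.05 -15:60 -15:75
```

```text
t 16.73 p [ 0.5716 -0.039   0.0385] psi -14.93 f [-10.4   1.6   6.5] radial push 10.4 tang 1.1 dist 0.0477 pos psi -13.4 open 0.682 q [ 0.29  1.01 -0.54  1.83  0.9   0.59  0.47]
-15:60 [0.005, -0.041, -0.001, -0.005, 0.001, 0.0]
-15:75 [0.005, -0.091, -0.0, -0.005, 0.001, 0.0]
```

Seated firmly. Retreat straight back, then recheck from above.

Request:
{"name": "play_rows", "arguments": {"deltas": [[[-0.36,0,-0.04,-0.001,-0.005,0.001,0],[-0.36,0,-0.1,-0.002,-0.005,0.001,0],[-0.36,0,-0.1,-0.1,-0.005,0.001,0],[-0.36,0,-0.1,-0.28,-0.005,0.001,0]]]}}

```text
clock: 17.23
tool_pos: [0.5437, -0.031, 0.1227]
eef_rot: [0.793, 0.61, -0.001, 0.0]
contact_force: [1.6, -0.5, 1.1]
opening: 0.676
```

```bash
python3 w.py .6 -.055 .37 -15
```

```text
17.225 [ 0.5437 -0.031   0.1227] [[0.256, 0.967, -0.001], [0.967, -0.256, -0.002], [-0.002, -0.0, -1.0]] [ 1.64 -0.48  1.14] 0.6761925968909023
yaw of tool y -14.85 shift [-0.0306  0.2016 -0.8245]
turn [-0.0001  0.0006  0.0008]
```

Request:
{"name": "play_rows", "arguments": {"deltas": [[[-0.8,-0.03,0,-0.2,0,0,0.001],[-1,-0.03,0.1,-0.4,0,0,0.001],[-1,-0.03,0.2,-0.6,0,0,0.001],[-1,-0.03,0.2,-0.82,0,0,0.001],[-1,-0.03,0.2,-0.82,0,0,0.001]]]}}

```text
clock: 17.85
tool_pos: [0.6025, -0.0538, 0.3736]
eef_rot: [0.794, 0.608, 0.004, 0.003]
contact_force: [0.8, 0.3, -0.4]
opening: 0.997
```

Run:
```python
from tool import *
import pickle
pickle.dump(vision.camera_model('wrist'),open('w12.pkl','wb')); im=vision.snapshot('wrist'); cv2.imwrite('pics/w12.png',im[:,:,::-1])
im=vision.snapshot('side'); cv2.imwrite('pics/side12.png',im[:,:,::-1])
print(get_state()['clock'],get_state()['tool_pos']); 
crop('pics/w12.png',265,90,130,90,6,'pics/w12a.png');crop('pics/w12.png',265,160,130,80,6,'pics/w12b.png')
```

```text
17.95 [ 0.60056794 -0.05453279  0.37001119]
```

View pics/w12a.png

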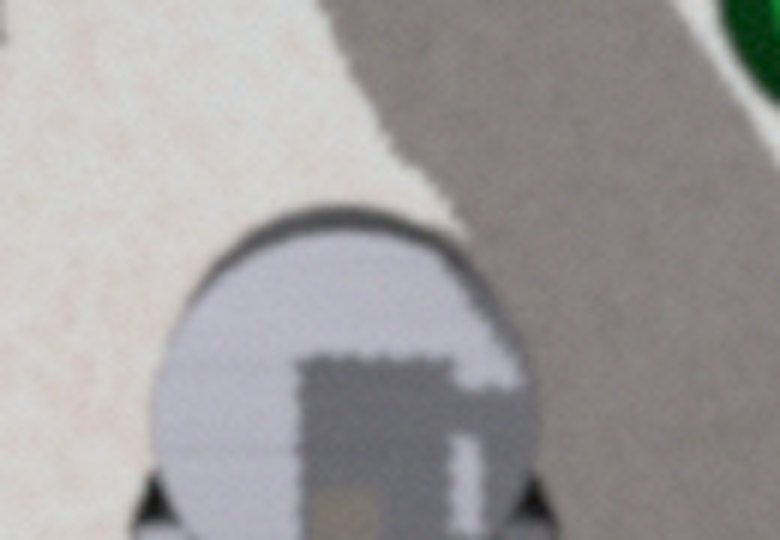

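View pics/w12b.png

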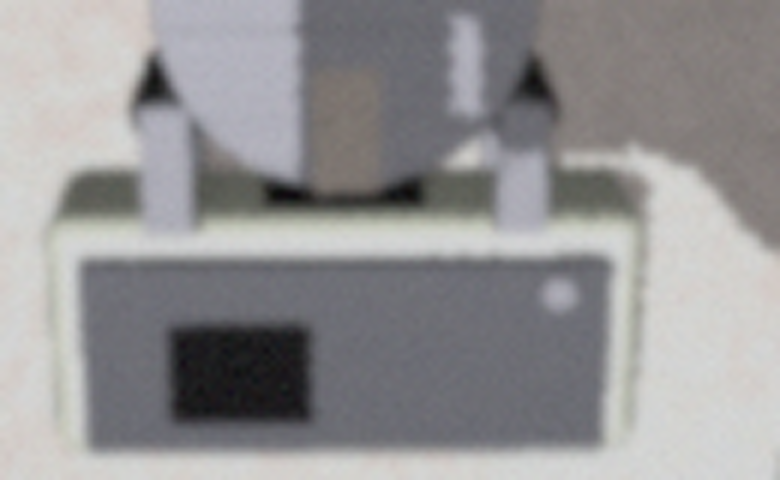

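View pics/w12.png

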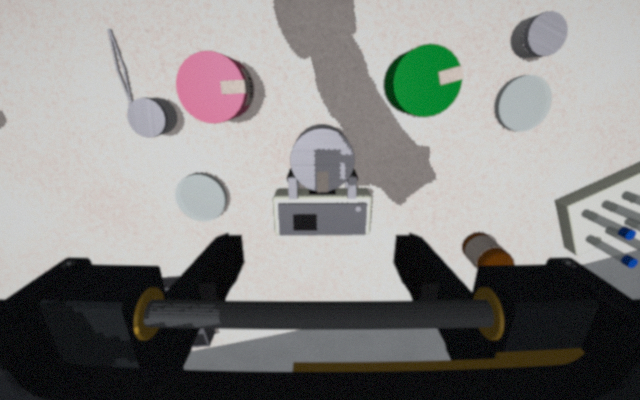

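Run:
```python
from tool import *
import pickle
m=pickle.load(open('w12.pkl','rb'))
B=lambda q:np.array(q,float)/6+[265,160]-.08
def ang(P): d=P[1]-P[0]; return np.degrees(np.arctan2(d[1],d[0])).round(2)
bp=lambda q,z:back('wrist',B(q),z,m)
print('strip axis',ang(bp([(346.5,70),(345,191)],.07)))
print('panel front',ang(bp([(80,261),(613,260)],.058))-90,'back',ang(bp([(90,448),(603,446)],.058))-90,'L',ang(bp([(80,261),(90,448)],.058)),'R',ang(bp([(613,260),(603,446)],.058)))
print('win',ang(bp([(265,200),(423,198)],.03))-90,'rollers',ang(bp([(164,105),(526,102)],.05))-90)
r.finish_job(); print(get_state()['clock'])
```

```text
strip axis -15.44
panel front -14.969999999999999 back -14.86 L -14.94 R -14.57
win -14.310000000000002 rollers -14.569999999999993
the job is handed in; nothing more can be done
the job is handed in; nothing more can be done
```

I pushed the large tin along the bench with the half-open fingers until it stopped against both rollers. Then I rolled it about 90° counter-clockwise with the closed fingertips, in two strokes. After that I pressed it once more straight into the seat, backed off and handed the job in at about 18 s.

- **Label direction:** in the last wrist picture the seal strip points to −15.4°, and the reader's axis reads −14.3° to −15.0° depending on which edge is measured. The label is square to the window within about 1°.
- **Seating:** on the final press (about 10 N) the tool advanced less than 1 mm as the force rose from 6 to 10 N, so the tin was up against a stop. It sat about 1 mm deeper than after the first push, which suggests it was not fully home until the rolling settled it.
- **Limits of the check:** the camera calibration is good to about 2 mm, so the pictures alone cannot confirm contact on both rollers to the millimetre. I relied on the force reading for that.
- **Forces and the rest of the bench:** the highest force I read on the tool while it touched the tin was about 16 N. I checked only at the end of each move, so a short peak in between could have been missed. In the last pictures the tin is upright, the other things on the bench look unmoved, and the open gripper is clear above everything.

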